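# Drive the lock pin out of an inclined knuckle into a catch tray

## Robot

A 6-joint arm with a two-finger parallel gripper is mounted at the origin on a cart in front of the work surface, level with it; the furniture and walls round the work are solid. World frame = base frame: x ahead of the robot, y to its left, z up, the work surface at z = 0. Lengths are in mm, angles in rad, forces in N, time in s.
With the tool pointing down it reaches from about 350 to 775 mm from the base axis. Payload 7.3 kg.
Tool frame: the origin (TCP) lies midway between the tips of the shut fingers; the grasp point (between the pads) lies 19 mm behind it; z points along the fingers, y is the line along which they close (so a half turn about z gives the same grasp; the last joint's range is limited). The gripper opens to 92 mm and grips with 3 to 60 N. Pads are 19 mm wide; open, the fingers measure 130 mm over their backs; the gripper's body (75 mm by 190 mm) begins 47 mm behind the grasp point.
Start: joints at [-1.349, 0.342, 1.524, -0, 1.275, -0.146], TCP at [188.794, -489.9, 226.741] pointing down, gripper open.
Joint ranges: [-2.53, 2.53], [-0.77, 2.02], [0.04, 2.7], [-1, 4.14], [0.28, 2.66], [-3.11, 3.11]. Speed limits (rad/s): [2.57, 2.57, 3.14, 3.14, 3.14, 3.14].

## Interface

Orientations are given as [roll, pitch, yaw] about the fixed x, y, z axes, in that order (R = Rz(yaw) Ry(pitch) Rx(roll)).
In Python, from plant import bot gives the robot as it stands. The module is installed in compiled form; this text tells all that it offers.
- The arm moves only by the shell command python3 -m crank 'ROWS' [OPENING]. ROWS is JSON, a list of rows, each a list of 6 numbers: the shift along the tool's x, y, z in m, then the turn, a rotation vector about the tool's x, y, z in rad. In form: [[dx, dy, dz, wx, wy, wz], ...]. A call has 1 to 5 rows; each row shifts and turns the commanded pose from where the row before left it, along the tool's axes as they then stand; what a row does not reach is not made up. A row lasts 1/8 s, in which the tool goes at most 62.5 mm and 10.7 degrees, less where a joint would pass 70% of its speed; a pose out of reach is approached as far as the arm can. A call is refused whole if a number of a shift passes 0.0625 or a number of a turn 0.188, either way. A call with a gripper value outside its range is refused whole. OPENING is the opening in per cent of the stroke, from 0 (shut) to 100 (fully open), set as the call begins (- or left out, the last holds). The fingers move at their own pace and stop on an object; the grip force is fixed at half the most. Time passes only in rows, so rows that do not move let the fingers close. It gives the time, the measured TCP pose, the force, the opening and the grip force at its end, in the units of the state.
- bot.get_obs(): the state, without advancing time (a new reading comes with each control period).
- bot.capture(name): name is "side" or "top"; returns a dict with "color" (420x560x3 uint8, blue, green, red), "fov_y" (degrees; the focal length in pixels is half the picture's height over the tangent of half this angle, whatever the lens; pixels are square), "cx", "cy" (the principal point, pixels), "extrinsics" (4x4, takes a point from world to camera coordinates). Camera axes: x right, y up, looking along -z (the intrinsics and any distortion apply to the point x, -y, -z); pixel columns grow to the right and rows downward; lengths in mm; the calibration is good to about 2 mm. A picture is of the moment at which its call begins. There is no depth.
- bot.close_job(): hands the job in; it is judged then, once.
The state is a dict: "time": time; "joint_positions": joint angles; "dq": joint speeds; "tau": joint torques, N m; "tool_pos": TCP position; "tcp_rot": TCP orientation; "contact_force": force on the tool from outside, world axes, zero at the start; "moment": the same for the moment, N m; "grip_width": finger opening in mm; "finger_force": force on a finger pad.
Only numpy, scipy, OpenCV 4.12 (cv2) and the standard library are available. Lean on these libraries where they do the work, as an engineer would, in place of code of your own. Each camera call takes 0.05 s, during which the arm holds its last target. There are 200 camera calls.

## Task

Set the catch tray flat on the worktop under the lower mouths of the stand's inclined knuckle and let go of it, then take the punch and drive the plain lock pin (not the headed one, which stays in) down and right through, so that it drops into the tray; do not touch that pin with the fingers. Finish with the punch fully home in its rest and the pin in the upright tray, and leave the amber bottle and the white dish where they stand.

Things in the scene. Friction and masses are not known exactly. Their poses are not given: they have to be found in the camera images.
- stand: Fixed grey stand. Origin on the worktop, z up; its +x points away from the robot (turned up to 0.3 rad), to the side where the bores' lower mouths overhang. Base plate x=-86 to -8, y=+-50 mm, 10 mm thick; column x=-51 to -17, y=+-30 mm. At x > -8 mm the worktop is free up to z=74 mm. Nothing but the pins is beyond x=+26 or above z=127 mm.
- knuckle: Inclined block on the stand, 34 x 80 x 40 mm, light-dark-light layers. Origin at its middle, 100 mm above the stand's; y as the stand's; z is the bores' axis, up, leaning 35 deg from vertical to the stand's -x. Two 11 mm through-bores at y=+16 and -16, mouths at z=+20 and -20 mm. Sprung shoes at mid-bore hold the pins (5 to 12 N to slide) and narrow the empty bore by up to 1.5 mm.
- lock_pin: Plain steel pin without head, 10 mm diameter, 52 mm long, in either of the two bores. Its z is its axis, upper end z=+32, lower end z=-20 mm from its origin, which starts at the bore's middle: 12 mm stand proud above the knuckle, the lower end is flush. Pushed 52 mm it drops clear, and lands 10 to 60 mm out along the stand's +x.
- headed_pin: The other pin, which stays in: steel, 10 mm diameter, with a flat round head 17 mm wide and 9 mm thick on the knuckle's upper face. Origin at the bore's middle, z its axis, head from z=+20 to +29 mm.
- punch: Round steel drift punch, 154 mm long, 120 g, z from nose to head, origin at the underside of its collar. Nose 7 mm diameter z=-72 (flat tip) to 0; collar 22 mm, z=0 to 6; handle 16 mm, z=6 to 76; head 19 mm, z=76 to 82. It starts in its rest, collar on the block, up to 0.08 rad off the hole's axis.
- punch_tip (a point): The flat tip of the punch nose, on its axis.
- punch_grip (a point): Middle of the punch handle, on its axis, 113 mm from the tip; 16 mm wide.
- rest_plate: Inclined guide block 40 x 46 x 44 mm on the fixed grey punch rest. Origin at the upper mouth of its 10 mm through-hole, 110 mm above the worktop; z is the hole's axis, up, leaning 22 deg from vertical to its -x (towards the robot, turned up to 0.6 rad). The punch is home with its nose through the hole and its collar on this face. Free below for the nose.
- tray: Loose steel catch tray, 180 g: open pan 64 (x) x 84 (y) x 24 (z) mm, wall and floor 3 mm, origin under the pan's middle. A bar from the +y rim, its underside 22 mm up, carries an upright square black post, 14 x 14 mm, at y=96 mm, up to z=100 mm: grip it across x or y.
- tray_grip (a point): On the axis of the tray's post, 96 mm along the tray's +y from the pan's middle, 85 mm up (15 mm below its top).
- tray_in (a point): Middle of the pan's inner floor, 3 mm up.
- catch_point (a point): Point on the worktop 34 mm along the stand's +x from its origin, beneath the lower mouths: the pan's middle belongs here, its long side across the stand's x, its post to either side.
- amber: Amber bottle, 49 mm diameter, 132 mm high, loose, upright, origin at its underside. It stands 110 to 120 mm to one side (stand's +y or -y) of the catch point, in the way of the tray's post there.
- dish: White round dish, 63 mm diameter, 13 mm high, loose, origin at its underside; as far from the catch point as the bottle, on the other side. The tray's bar and post, 22 mm up, pass over it.

How it is judged (in metres and radians):
On the way, in this order (a step that is already met when the one before it is completed fails the run):
1. the catch tray stands let go on the worktop under the lower mouths, the lock pin still in place (horizontal distance between tray_in and catch_point below 0.035 m and height (world z) of tray between -0.005 and 0.005 m and angle between tray's own z axis and vertical below 0.06 rad and contact force between the fingers and tray below 0.1 N and z of lock_pin in the frame of knuckle above -0.006 m), for 0.2 s.
2. the punch is driving the lock pin down through its bore (z of lock_pin in the frame of knuckle between -0.045 and -0.012 m and contact force between punch and lock_pin above 0.5 N), for 0.1 s.
3. the lock pin has dropped into the tray (x of lock_pin in the frame of tray between -0.031 and 0.031 m and y of lock_pin in the frame of tray between -0.041 and 0.041 m and z of lock_pin in the frame of tray between 0 and 0.035 m and height (world z) of tray between -0.005 and 0.005 m and angle between tray's own z axis and vertical below 0.06 rad), for 0.2 s.
At the end, for the whole second after the job is handed in: The lock pin lies in the pan (origin within its walls, under 35 mm up), the tray flat on the worktop, the punch back in its rest (collar within 5 mm of its face, axis within 0.12 rad and 6 mm of the hole's), the headed pin within 6 mm of its place in its bore, all at rest (all of step 3 and z of punch in the frame of rest_plate between -0.004 and 0.005 m and x of punch in the frame of rest_plate between -0.006 and 0.006 m and y of punch in the frame of rest_plate between -0.006 and 0.006 m and angle between the z axis of punch and the z axis of rest_plate, either way round below 0.12 rad and linear speed of each of lock_pin, punch, tray below 0.02 m/s and z of headed_pin in the frame of knuckle between -0.006 and 0.006 m); the robot touches nothing.
It fails at once if the fingers touch the lock pin (contact force between the fingers and lock_pin above 1 N).
It fails at once if the lock pin falls beside the tray, onto the worktop (height (world z) of lock_pin below 0.03 m and (x of lock_pin in the frame of tray above 0.034 m or x of lock_pin in the frame of tray below -0.034 m or y of lock_pin in the frame of tray above 0.044 m or y of lock_pin in the frame of tray below -0.044 m)).
It fails at once if the amber bottle is pushed more than 25 mm or tipped (distance of amber from where it was at the start of the episode above 0.025 m or angle between amber's own z axis and vertical above 0.4 rad).
It fails at once if the white dish is pushed more than 25 mm (distance of dish from where it was at the start of the episode above 0.025 m).
It also fails if it takes over 69 s, if anything falls off the work surface, if the arm or the gripper's body presses on something with over 40 N, if the wrist force passes 120 N, or if a joint passes its speed limit or range.

## Working session

There is one attempt and no reset: what is moved stays moved. The work goes in short steps, Python scripts to look and compute and a shell command to move; the robot and the scene stay as the last step left them, time stands still between calls to the robot, and variables do not carry over. Pictures are saved under pics/ and viewed, at most 10 in all, crops included, and the job is handed in when it is done.

```bash
mkdir -p pics
python3 - <<'E'
from plant import bot
import cv2,numpy as np
for n in("side","top"):
    c=bot.capture(n); cv2.imwrite(f"pics/{n}0.png",c["color"]); print(n,c["fov_y"],c["cx"],c["cy"],[k for k in c]);print(np.round(c["extrinsics"],3).tolist())
    np.savez(f"{n}0.npz",**c)
print(bot.get_obs())
E
```

```text
side 51.39752694975228 276.9265617574963 214.92441312057304 ['color', 'fov_y', 'cx', 'cy', 'extrinsics']
[[-0.953, -0.303, -0.004, 499.248], [0.203, -0.648, 0.734, -174.056], [-0.225, 0.699, 0.679, -1014.147], [0.0, 0.0, 0.0, 1.0]]
top 55.473168605120385 282.72226903580713 206.48577093596032 ['color', 'fov_y', 'cx', 'cy', 'extrinsics']
[[-0.01, -1.0, -0.016, 41.669], [0.986, -0.012, 0.164, -521.158], [-0.165, -0.014, 0.986, -891.131], [0.0, 0.0, 0.0, 1.0]]
{'time': 0.1, 'joint_positions': array([-1.34897908e+00,  3.42684975e-01,  1.52491227e+00, -1.52909540e-05,
        1.27539631e+00, -1.45975213e-01]), 'dq': array([-0.00126741, -0.00253818, -0.00120471, -0.00170906,  0.00126889,
       -0.00257522]), 'tau': array([ 1.72568019e-03, -4.32004523e+01, -2.44694442e+01,  7.19467155e-02,
        5.26424136e-02, -4.08889980e-05]), 'tool_pos': array([ 188.71590457, -489.52524737,  226.10110628]), 'tcp_rot': array([-3.14020453e+00, -1.89304317e-04,  3.67796787e-01]), 'contact_force': array([ 0.43355813, -0.54289918,  0.04235829]), 'moment': array([0.01161654, 0.0472422 , 0.00831571]), 'finger_force': 0.0, 'grip_width': 91.74019678194851}
```

View pics/side0.png

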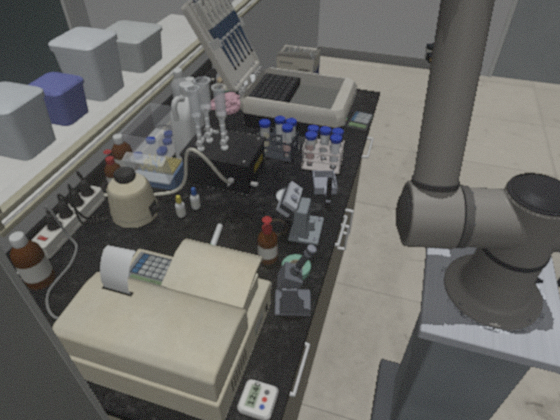

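View pics/top0.png

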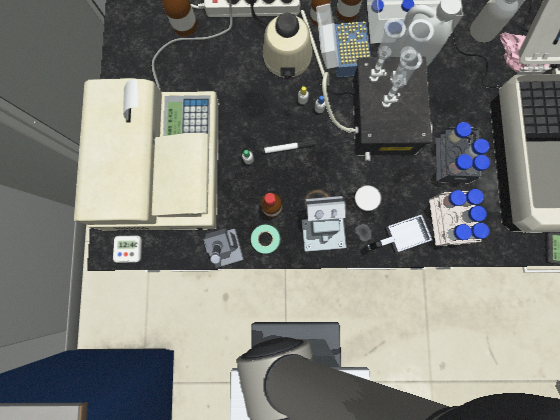

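The top view shows the stand at (324,222), amber at (271,204), dish at (367,197), and the pan at (408,233) with its post towards (363,245). The punch rest is at (222,247). I'll enlarge next.

```bash
cat > h.py <<'E'
import numpy as np,cv2
from scipy.spatial.transform import Rotation as R
from plant import bot
def load(n): return dict(np.load(n))
def ray(c,u,v):
    f=c["color"].shape[0]/2/np.tan(np.radians(float(c["fov_y"]))/2); E=c["extrinsics"]
    d=np.array([(u-c["cx"])/f,-(v-c["cy"])/f,-1]); return -E[:3,:3].T@E[:3,3], E[:3,:3].T@d/np.linalg.norm(d)
def onz(c,u,v,z): o,d=ray(c,u,v); return o+d*(z-o[2])/d[2]
def tri(c1,p1,c2,p2):
    o1,d1=ray(c1,*p1);o2,d2=ray(c2,*p2); A=np.c_[d1,-d2]; s=np.linalg.lstsq(A,o2-o1,rcond=None)[0]
    a,b=o1+s[0]*d1,o2+s[1]*d2; return (a+b)/2,np.linalg.norm(a-b)
def proj(c,P):
    f=c["color"].shape[0]/2/np.tan(np.radians(float(c["fov_y"]))/2); E=c["extrinsics"]
    p=E[:3,:3]@np.asarray(P)+E[:3,3]; return np.array([c["cx"]+f*p[0]/-p[2], c["cy"]-f*p[1]/-p[2]])
def crop(c,u0,v0,w,h,k,name):
    im=cv2.resize(c["color"][v0:v0+h,u0:u0+w],None,fx=k,fy=k,interpolation=cv2.INTER_CUBIC)
    for i in range(0,w,20): cv2.putText(im,str(u0+i),(i*k,8),0,.3,(0,255,255)); cv2.line(im,(i*k,10),(i*k,14),(0,255,255))
    for i in range(0,h,20): cv2.putText(im,str(v0+i),(0,i*k+4),0,.3,(0,255,255)); 
    cv2.imwrite("pics/"+name,im)
E
python3 - <<'E'
from h import *
t=load("top0.npz");s=load("side0.npz")
crop(t,192,178,260,100,3,"t1.png"); crop(s,230,165,130,160,3,"s1.png")
for n,p,z in [("amber",(271,199),132),("dish",(367.5,197.5),13),("pan",(408,233),20),("post",(363,246),100),("punchhead",(215,260),180),("stand",(324,222),100)]: print(n,onz(t,*p,z).round())
E
```

```text
amber [523.  59. 132.]
dish [ 546. -169.   13.]
pan [ 458. -259.   20.]
post [ 424. -137.  100.]
punchhead [394. 167. 180.]
stand [477. -55. 100.]
```

View pics/t1.png

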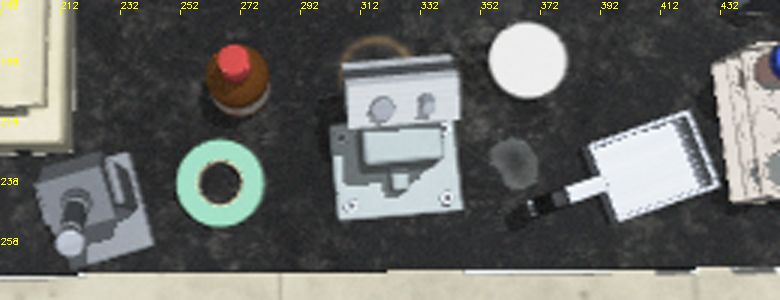

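View pics/s1.png

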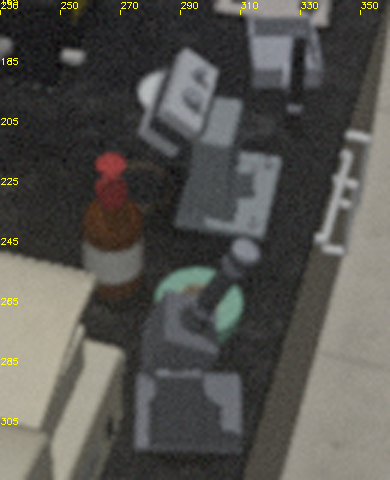

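In the top crop the larger round head is at about (319,215) and the plain pin top at about (334,211), so the lock pin is on the stand's -y side. Amber is on +y and the dish on -y. The pan corners are about (388,227), (422,215), (431,240) and (398,252).

Run:
```python
from h import *
t=load("top0.npz");s=load("side0.npz")
P=np.array([onz(t,*p,24) for p in [(388,227),(422,214.7),(431.3,239.7),(397.7,252)]]);print(P.round());c=P.mean(0);e=np.diff(np.r_[P,P[:1]],axis=0);print("len",np.linalg.norm(e,axis=1).round(1),[np.degrees(np.arctan2(*x[1::-1])).round() for x in e])
d=(P[0]+P[3]-P[1]-P[2])/2;d/=np.linalg.norm(d);post=c+96*d;post[2]=100;print("pan",c.round(1),"yaw of tray y",np.degrees(np.arctan2(d[1],d[0])),"post",post.round(1),proj(t,post),proj(s,post),proj(t,post-[0,0,80]))
b=onz(s,264.7,298,0);print("amber base side",b, proj(t,[523,59,132]),proj(s,[523,59,132]),proj(s,[546,-169,13]))
A=tri(t,(319.3,214.7),s,(295,198));B=tri(t,(334,211.5),s,(298,190));print("pins",A,B)
V=lambda c,u,v,w,h:cv2.resize(c["color"][v:v+h,u:u+w],(w*8,h*8),interpolation=cv2.INTER_CUBIC)
m=np.vstack([np.hstack([V(t,303,188,50,37),V(s,268,178,50,37)]),np.hstack([V(t,200,228,50,37),V(s,270,242,50,37)])])
for i in range(0,800,80): cv2.line(m,(i,0),(i,600),(0,255,255) if i%400==0 else (90,140,90),1)
for i in range(0,592,80): pass
for y0 in (0,296):
  for k in range(0,37,10): cv2.line(m,(0,y0+8*k),(800,y0+8*k),(90,140,90),1)
cv2.imwrite("pics/m1.png",m)
```

```text
[[ 473. -212.   24.]
 [ 501. -293.   24.]
 [ 442. -311.   24.]
 [ 414. -231.   24.]]
len [86.5 62.  84.7 62. ] [np.float64(-71.0), np.float64(-163.0), np.float64(109.0), np.float64(18.0)]
pan [ 457.3 -261.9   24. ] yaw of tray y 109.15081919794473 post [ 425.8 -171.2  100. ] [378.88592916 244.86005391] [331.35684561 178.60548994] [371.34804529 247.23158064]
amber base side [495.91846635 180.38179842   0.        ] [271.17851504 199.10470671] [269.2716823  218.94615705] [287.42593656 195.40199589]
pins (array([490.23090734, -43.08724103, 120.17232853]), np.float64(0.3842857219644809)) (array([494.11787918, -74.91837845, 120.33310633]), np.float64(4.83922788700429))
```

View pics/m1.png

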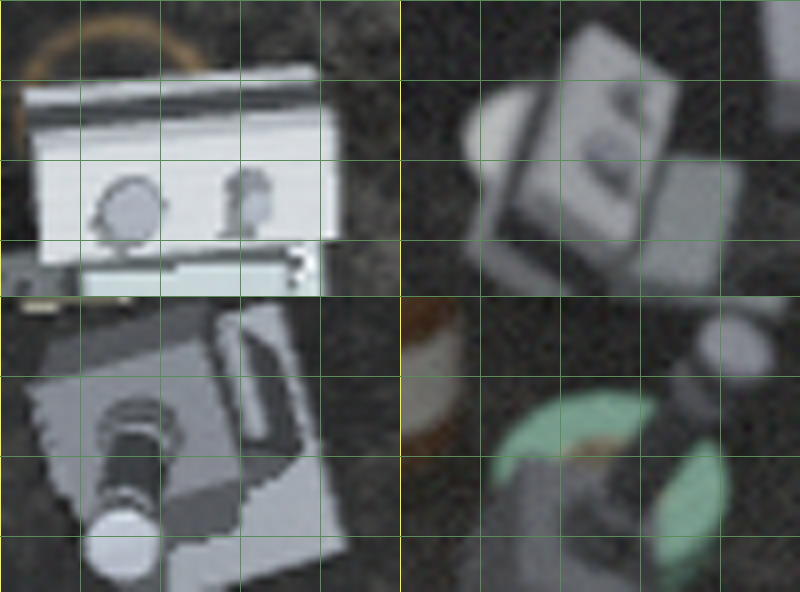

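The mosaic gives these positions:
- **Headed pin:** head at top (319.5,214) and side (294.3,196.3).
- **Plain pin:** top end at top (334.9,212.6) and side (296.7,190).
- **Punch:** head at top (215.2,259.1) and side (311.9,248.7), collar at about top (217.4,244.3).

Run:
```python
from h import *
t=load("top0.npz");s=load("side0.npz")
im=t["color"].astype(int);hsv=cv2.cvtColor(t["color"],cv2.COLOR_BGR2HSV)
m=cv2.inRange(hsv[180:215,350:385],(0,0,170),(180,60,255));M=cv2.moments(m,True);d=onz(t,350+M['m10']/M['m00'],180+M['m01']/M['m00'],13);print("dish",d)
m=cv2.inRange(hsv[185:215,255:285],(0,120,150),(8,255,255))|cv2.inRange(hsv[185:215,255:285],(170,120,150),(180,255,255));M=cv2.moments(m,True);a=onz(t,255+M['m10']/M['m00'],185+M['m01']/M['m00'],130);print("amber",a)
c=(a+d)/2;y=a-d;D=np.hypot(y[0],y[1]);yaw=np.arctan2(-y[0],y[1]);print("catch",c[:2],D/2,"yaw",yaw)
K=np.array([c[0]-34*np.cos(yaw),c[1]-34*np.sin(yaw),100]);Rk=(R.from_euler('z',yaw)*R.from_euler('y',-np.radians(35)));print("K",K)
for n,p in [("head",[0,16,29]),("pin",[0,-16,32])]:
    q=K+Rk.apply(p);print(n,q,proj(t,q),proj(s,q))
for n,pt,ps,z in [("head",(319.5,214),(294.3,196.3),123.8),("pin",(334.9,212.6),(296.7,190),126.2)]: print(n,onz(t,*pt,z),onz(s,*ps,z),tri(t,pt,s,ps))
# knuckle upper edge corners (x=+-17,y=+-40,z=20)
for p in [(17,40,20),(17,-40,20),(-17,-40,20),(-17,40,20)]: q=K+Rk.apply(p);print(p,proj(t,q)-[303,188],proj(s,q)-[268,178])
H=tri(t,(215.2,259.1),s,(311.9,248.7));print("punch head",H)
C=onz(t,217.4,244.3,113);print("collar",C)
v=[onz(t,200+x/8,228+(y-296)/8,zz) for x,y,zz in [(30,385,117),(205,338,117),(240,475,103)]];print(np.round(v),[np.linalg.norm(v[1]-v[0]),np.linalg.norm(v[1]-v[2])],np.arctan2(-(v[0]-v[1])[0],(v[0]-v[1])[1]))
```

```text
dish [ 546.09694179 -168.76002947   13.        ]
amber [526.82948349  62.73653236 130.        ]
catch [536.46321264 -53.01174855] 116.14849664042762 yaw 0.08303860796934263
K [502.58036727 -55.83181769 100.        ]
head [484.67687447 -41.26660314 123.75540928] [318.61814562 216.96544719] [297.09317304 197.80466392]
pin [485.61625704 -73.29906276 126.21286542] [333.83747213 216.18589862] [300.22921773 189.0183973 ]
head [491.01210717 -43.29176606 123.8       ] [492.74872996 -44.64522882 123.8       ] (array([491.5672123 , -43.08455121, 125.16281379]), np.float64(1.5093151580804958))
pin [493.2660865  -75.78495436 126.2       ] [492.9806633 -66.9830344 126.2      ] (array([494.98685012, -76.69243189, 117.94675839]), np.float64(0.9708525514196559))
(17, 40, 20) [ 3.49599441 21.01697083] [19.45619103 24.24332414]
(17, -40, 20) [40.95908891 17.48080279] [25.91796898  4.05651466]
(-17, -40, 20) [41.25804102 31.62590743] [36.41180318 11.51257443]
(-17, 40, 20) [ 4.42954466 35.10165574] [30.56856761 31.93762741]
punch head (array([396.81506688, 166.57947553, 183.2282494 ]), np.float64(1.6711320612033862))
collar [429.83985622 175.22717814 113.        ]
[[441. 204. 117.]
 [453. 157. 117.]
 [417. 150. 103.]] [np.float64(48.08783272634933), np.float64(39.11654905653753)] 0.2528328350423933
```

```bash
cat >> h.py <<'E'
def tool(): 
    o=bot.get_obs(); return o["tool_pos"],R.from_euler('xyz',o["tcp_rot"])
def down(psi): return R.from_euler('xyz',[np.pi,0,psi])
def plan(p,Rt,n,start=None):
    "n equal rows from the pose now (or start) to p,Rt"
    p0,R0=start or tool(); w=(R0.inv()*Rt).as_rotvec()/n; S=sum(R.from_rotvec(w*k).as_matrix() for k in range(n))
    d=np.linalg.solve(S,R0.inv().apply(np.asarray(p,float)-p0)); print(n,"x",[float(x) for x in np.r_[d/1000,w].round(4)],"max",np.abs(d).max().round(1)); return (np.asarray(p,float),Rt)
E
python3 - <<'E'
from h import *
plan([425.8,-171.2,150],down(-1.237),10)
E
```

```text
10 x [0.0125, -0.0424, 0.0076, -0.0001, 0.0001, 0.1605] max 42.4
```

```bash
python3 -m crank '[[0.0125,-0.0424,0.0076,0,0,0.1605],[0.0125,-0.0424,0.0076,0,0,0.1605],[0.0125,-0.0424,0.0076,0,0,0.1605],[0.0125,-0.0424,0.0076,0,0,0.1605],[0.0125,-0.0424,0.0076,0,0,0.1605]]' 70
python3 -m crank '[[0.0125,-0.0424,0.0076,0,0,0.1605],[0.0125,-0.0424,0.0076,0,0,0.1605],[0.0125,-0.0424,0.0076,0,0,0.1605],[0.0125,-0.0424,0.0076,0,0,0.1605],[0.0125,-0.0424,0.0076,0,0,0.1605]]'
python3 -m crank '[[0,0,0,0,0,0],[0,0,0,0,0,0]]'
python3 - <<'E'
from h import *
print(tool()[0],tool()[1].as_euler('xyz'),bot.get_obs()["joint_positions"])
for n in("side","top"):
    c=bot.capture(n);np.savez(n+"1.npz",**c)
    print(n,proj(c,tool()[0]),proj(c,[425.8,-171.2,100]))
t=load("top1.npz");s=load("side1.npz")
V=lambda c,u,v,w,h:cv2.resize(c["color"][v:v+h,u:u+w],(w*5,h*5),interpolation=cv2.INTER_CUBIC)
cv2.imwrite("pics/m2.png",np.hstack([V(t,335,195,80,100),V(s,290,110,80,100)]))
E
```

```text
time: 0.72
tool_pos: [240.0, -279.2, 188.4]
tcp_rot: [-3.141, 0.0, -0.441]
contact_force: [0.1, 0.1, -0.1]
grip_width: 64.1
finger_force: 0.0
time: 1.35
tool_pos: [425.4, -171.4, 150.7]
tcp_rot: [3.141, 0.0, -1.235]
contact_force: [-0.4, -1.3, 0.7]
grip_width: 64.2
finger_force: 0.0
time: 1.6
tool_pos: [423.5, -172.3, 150.6]
tcp_rot: [3.14, 0.001, -1.229]
contact_force: [-0.9, 0.1, 0.2]
grip_width: 64.4
finger_force: 0.0
[ 423.53410875 -172.27082081  150.61686656] [ 3.14032278e+00  1.13839155e-03 -1.22874222e+00] [-5.53991481e-01  3.03714721e-01  1.81434643e+00 -3.28068256e-04
  1.02521375e+00  2.24571682e+00]
side [333.97463763 162.89625568] [331.35434723 178.60909563]
top [385.28807285 244.28326712] [378.87784153 244.85874634]
```

View pics/m2.png

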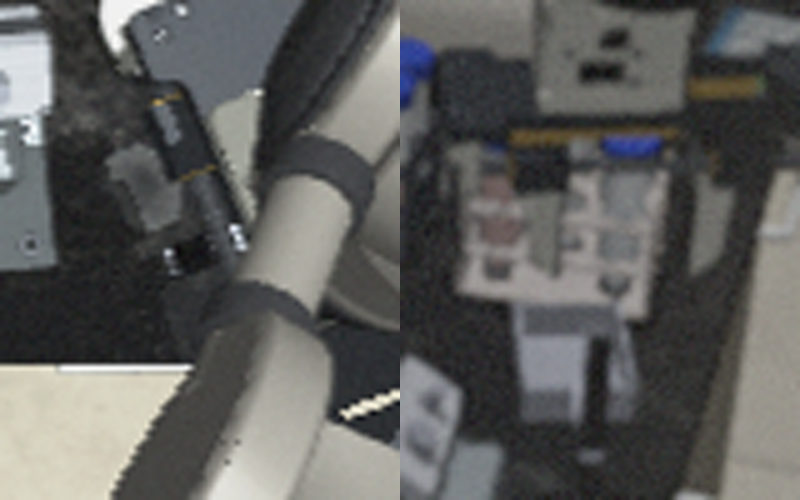

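The fingers straddle the post. In the side view the finger midpoint is about (333,165) and the post about (330,177), within about 3 mm of the prediction. I'll descend and grip.

Run:
```python
from h import *
plan([427,-171.2,66],down(-1.237),5)
```

```text
5 x [-0.0001, -0.0008, 0.017, 0.0001, 0.0001, 0.0013] max 17.0
```

```bash
python3 -m crank '[[0,-0.0008,0.017,0,0,0.001],[0,-0.0008,0.017,0,0,0.001],[0,-0.0008,0.017,0,0,0.001],[0,-0.0008,0.017,0,0,0.001],[0,-0.0008,0.017,0,0,0.001]]'
python3 -m crank '[[0,0,0,0,0,0],[0,0,0,0,0,0],[0,0,0,0,0,0],[0,0,0,0,0,0],[0,0,0,0,0,0]]' 0
python3 -m crank '[[0,0,-0.0325,0,0,0]]'
python3 - <<'E'
from h import *
a=tool(); print(a[0],a[1].as_euler('xyz'))
print('lift done; rot to +20deg'); th=-1.237
b=plan([430,-200,99],down(th+np.radians(91)),10,start=([a[0][0],a[0][1],99],down(th)))
c=plan([550,-255,99],down(th+2.897-.03),8,start=b)
E
```

```text
time: 2.33
tool_pos: [427.5, -171.9, 66.0]
tcp_rot: [-3.141, -0.001, -1.237]
contact_force: [0.2, -0.2, 0.4]
grip_width: 64.7
finger_force: 0.0
time: 2.95
tool_pos: [428.2, -171.3, 66.3]
tcp_rot: [-3.141, -0.0, -1.236]
contact_force: [0.2, 0.4, -0.1]
grip_width: 18.6
finger_force: 0.0
time: 3.08
tool_pos: [426.6, -170.3, 97.2]
tcp_rot: [3.138, 0.004, -1.236]
contact_force: [0.3, 0.2, -1.6]
grip_width: 13.9
finger_force: 30.0
[ 426.61203686 -170.27865756   97.21365634] [ 3.13812675  0.00420399 -1.23576161]
lift done; rot to +20deg
10 x [0.002, 0.0027, 0.0, 0.0, 0.0, -0.1588] max 2.7
8 x [0.004, 0.0172, 0.0, 0.0, 0.0, -0.1598] max 17.2
```

```bash
python3 -m crank '[[0,0,-0.015,0,0,0],[0,0,0,0,0,0]]'
python3 - <<'E'
from h import *
c=bot.capture("side");np.savez("side2.npz",**c);a=tool();print(a[0],proj(c,a[0]))
cv2.imwrite("pics/m3.png",cv2.resize(c["color"][120:240,270:370],None,fx=5,fy=5,interpolation=cv2.INTER_CUBIC))
E
```

```text
time: 3.32
tool_pos: [428.6, -171.4, 114.3]
tcp_rot: [-3.14, -0.002, -1.236]
contact_force: [0.9, 0.4, -1.3]
grip_width: 13.7
finger_force: 30.0
[ 428.05939603 -171.11405229  113.41989689] [330.91965113 174.45412197]
```

View pics/m3.png

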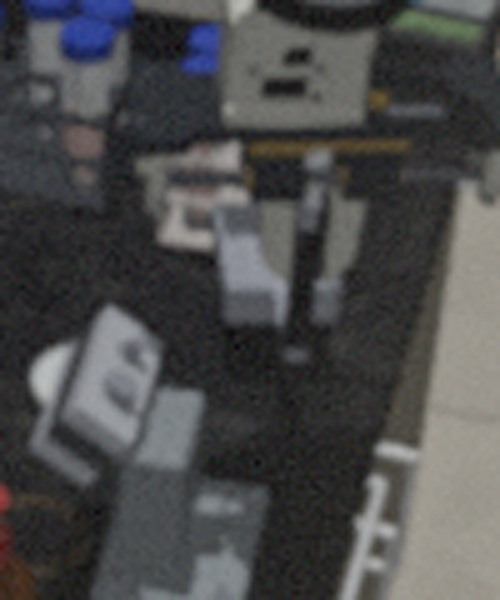

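The side view shows the bar end rising only about 10 px, roughly 32 mm of the 47 mm commanded. The fingers closed late and slid up the post, so I'll set it down and regrip lower.

```bash
python3 -m crank '[[0,0,0.02,0,0,0],[0,0,0.006,0,0,0],[0,0,0,0,0,0]]'
python3 -m crank '[[0,0,0.003,0,0,0],[0,0,0,0,0,0]]'
python3 -m crank '[[0,0,0.003,0,0,0],[0,0,0,0,0,0]]'
python3 -m crank '[[0,0,0.002,0,0,0],[0,0,0,0,0,0]]'
```

```text
time: 3.75
tool_pos: [427.6, -170.9, 86.7]
tcp_rot: [3.14, 0.002, -1.236]
contact_force: [0.0, -0.1, -0.4]
grip_width: 13.5
finger_force: 30.0
time: 4.0
tool_pos: [428.2, -171.3, 84.6]
tcp_rot: [-3.141, -0.0, -1.236]
contact_force: [0.3, -0.2, -1.4]
grip_width: 13.7
finger_force: 30.0
time: 4.25
tool_pos: [428.0, -171.2, 81.4]
tcp_rot: [3.141, 0.0, -1.236]
contact_force: [-0.0, -0.1, -2.1]
grip_width: 13.8
finger_force: 30.0
time: 4.5
tool_pos: [428.2, -171.3, 79.5]
tcp_rot: [-3.142, -0.0, -1.236]
contact_force: [0.3, -0.9, -0.9]
grip_width: 13.8
finger_force: 30.0
```

```bash
python3 -m crank '[[0,0,0.0025,0,0,0],[0,0,0,0,0,0]]'
python3 -m crank '[[0,0,0.0025,0,0,0],[0,0,0,0,0,0]]'
python3 -m crank '[[0,0,0.0025,0,0,0],[0,0,0,0,0,0]]'
```

```text
time: 4.75
tool_pos: [428.2, -170.7, 78.0]
tcp_rot: [-3.141, 0.0, -1.236]
contact_force: [-3.3, 4.9, 11.9]
grip_width: 13.5
finger_force: 30.0
time: 5.0
tool_pos: [427.8, -169.4, 76.2]
tcp_rot: [-3.141, 0.002, -1.236]
contact_force: [-5.4, 12.1, 23.3]
grip_width: 13.6
finger_force: 30.0
time: 5.25
tool_pos: [427.4, -168.5, 73.9]
tcp_rot: [-3.141, 0.004, -1.236]
contact_force: [-6.8, 17.0, 27.5]
grip_width: 13.7
finger_force: 30.0
```

```bash
python3 -m crank '[[0,0,0,0,0,0],[0,0,0,0,0,0],[0,0,0.008,0,0,0]]' 40
python3 -m crank '[[0,0,0,0,0,0],[0,0,0,0,0,0],[0,0,0,0,0,0],[0,0,0,0,0,0]]' 0
python3 -m crank '[[0,0,0,0,0,0],[0,0,-0.02,0,0,0],[0,0,-0.015,0,0,0],[0,0,0,0,0,0]]'
python3 - <<'E'
from h import *
a=tool(); th=-1.237
b=plan([430,-200,99],down(th+np.radians(91)),10,start=([a[0][0],a[0][1],99],down(th)))
c=plan([550,-255,99],down(th+2.897),8,start=b)
E
```

```text
time: 5.62
tool_pos: [428.5, -171.6, 63.9]
tcp_rot: [-3.141, -0.001, -1.236]
contact_force: [-0.0, 0.5, 0.3]
grip_width: 35.5
finger_force: 0.0
time: 6.12
tool_pos: [428.1, -171.2, 64.0]
tcp_rot: [3.142, -0.0, -1.236]
contact_force: [-0.5, 0.0, -0.9]
grip_width: 13.8
finger_force: 30.0
time: 6.62
tool_pos: [428.7, -171.5, 99.7]
tcp_rot: [-3.14, -0.002, -1.236]
contact_force: [0.2, 0.1, -1.7]
grip_width: 14.0
finger_force: 30.0
10 x [0.0017, 0.0027, 0.0, 0.0, 0.0, -0.1588] max 2.7
8 x [0.0038, 0.0173, 0.0, 0.0, 0.0, -0.1636] max 17.3
```

```bash
r='x'; python3 -m crank '[[0.0017,0.0027,0,0,0,-0.159],[0.0017,0.0027,0,0,0,-0.159],[0.0017,0.0027,0,0,0,-0.159],[0.0017,0.0027,0,0,0,-0.159],[0.0017,0.0027,0,0,0,-0.159]]' | head -3
python3 -m crank '[[0.0017,0.0027,0,0,0,-0.159],[0.0017,0.0027,0,0,0,-0.159],[0.0017,0.0027,0,0,0,-0.159],[0.0017,0.0027,0,0,0,-0.159],[0.0017,0.0027,0,0,0,-0.159]]'
python3 -m crank '[[0.0038,0.0173,0,0,0,-0.1636],[0.0038,0.0173,0,0,0,-0.1636],[0.0038,0.0173,0,0,0,-0.1636],[0.0038,0.0173,0,0,0,-0.1636]]' | head -3
python3 -m crank '[[0.0038,0.0173,0,0,0,-0.1636],[0.0038,0.0173,0,0,0,-0.1636],[0.0038,0.0173,0,0,0,-0.1636],[0.0038,0.0173,0,0,0,-0.1636],[0,0,0,0,0,0]]'
python3 - <<'E'
from h import *
for n in("side","top"):
    c=bot.capture(n);np.savez(n+"3.npz",**c);cv2.imwrite(f"pics/{n}3.png",c["color"])
a=tool();print(a[0],a[1].as_euler('xyz'))
t=load("top3.npz");s=load("side3.npz")
V=lambda c,u,v,w,h:cv2.resize(c["color"][v:v+h,u:u+w],(w*5,h*5),interpolation=cv2.INTER_CUBIC)
cv2.imwrite("pics/m4.png",np.hstack([V(t,302,165,86,100),V(s,262,140,74,100)]))
E
```

```text
time: 7.25
tool_pos: [422.2, -185.6, 98.1]
tcp_rot: [-3.142, 0.002, -0.435]
time: 7.88
tool_pos: [428.9, -199.7, 98.1]
tcp_rot: [-3.14, 0.001, 0.36]
contact_force: [-0.2, 0.3, -1.7]
grip_width: 13.9
finger_force: 30.0
time: 8.38
tool_pos: [480.0, -247.9, 98.0]
tcp_rot: [-3.14, 0.0, 1.014]
time: 9.0
tool_pos: [549.6, -254.2, 97.8]
tcp_rot: [-3.141, -0.0, 1.663]
contact_force: [-0.6, 0.6, -1.7]
grip_width: 14.0
finger_force: 30.0
[ 548.57219196 -254.33174441   98.11249564] [-3.14003028e+00 -8.01204323e-04  1.66003804e+00]
```

View pics/m4.png

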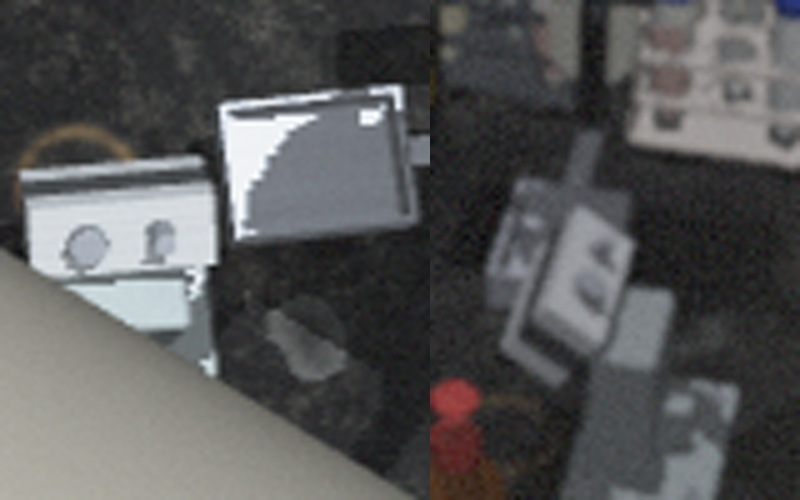

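The top view shows the pan level beside the knuckle, its rim corners at crop (222,103), (403,87), (418,220) and (237,242), parallel to the knuckle edges. The dish is hidden beneath it.

Run:
```python
from h import *
t=load("top3.npz");s=load("side3.npz")
q=lambda x,y:(302+x/5,165+y/5)
P=np.array([onz(t,*q(*p),58) for p in [(222,103),(403,87),(418,220),(237,242)]]);e=np.diff(np.r_[P,P[:1]],axis=0)
print(P.round(),P.mean(0),np.linalg.norm(e,axis=1).round(1),[np.arctan2(*x[1::-1]).round(3) for x in e])
a=tool();yw=.09;yh=np.array([-np.sin(yw),np.cos(yw),0]);print("from tcp",a[0]+96*yh)
hd=onz(t,*q(86,246),123.8);pn=onz(t,*q(161,240),126.2);print(hd,pn)
xh=np.array([np.cos(yw),np.sin(yw),0])
for v,sy,z in((hd,16,29),(pn,-16,32)): 
  o=v-sy*yh+np.sin(np.radians(35))*z*xh; print("stand origin",o, "catch",o+34*xh)
# base plate front right edge etc from first picture: base corners z=10
t0=load("top0.npz");B=[onz(t0,192+x/3,178+y/3,10) for x,y in [(338,219),(463,209)]];print("base front corners",B,(B[0]+B[1])/2+86*xh)
```

```text
[[ 566. -112.   58.]
 [ 573. -196.   58.]
 [ 510. -200.   58.]
 [ 501. -117.   58.]] [ 537.72724697 -156.38651527   58.        ] [84.2 62.6 83.6 65.3] [np.float64(-1.494), np.float64(-3.083), np.float64(1.681), np.float64(0.069)]
from tcp [ 539.94385123 -158.72028204   98.11249564]
[490.59010447 -42.64408865 123.8       ] [492.42677296 -74.27721256 126.2       ]
stand origin [508.59455682 -57.08431806 123.8       ] catch [542.45694975 -54.02844738 123.8       ]
stand origin [509.26887679 -56.69229785 126.2       ] catch [543.13126972 -53.63642718 126.2       ]
base front corners [array([419.17677676, -14.77303944,  10.        ]), array([ 426.01722284, -113.93516183,   10.        ])] [508.24893484 -56.6245454   10.        ]
```

```bash
python3 -m crank '[[0.0205,0.0026,0,0,0,0],[0.0205,0.0026,0,0,0,0],[0.0205,0.0026,0,0,0,0],[0.0205,0.0026,0,0,0,0],[0.0205,0.0026,0,0,0,0]]'
python3 -m crank '[[0,0,0.01,0,0,0],[0,0,0.01,0,0,0],[0,0,0.009,0,0,0],[0,0,0,0,0,0]]'
python3 -m crank '[[0,0,0.0015,0,0,0],[0,0,0.0015,0,0,0],[0,0,0,0,0,0]]'
```

```text
time: 9.72
tool_pos: [553.0, -149.7, 99.2]
tcp_rot: [3.141, 0.0, 1.663]
contact_force: [0.2, 0.9, -0.9]
grip_width: 13.6
finger_force: 30.0
time: 10.22
tool_pos: [552.2, -151.7, 68.8]
tcp_rot: [-3.14, -0.001, 1.662]
contact_force: [-1.1, -0.2, -0.9]
grip_width: 13.5
finger_force: 30.0
time: 10.6
tool_pos: [553.0, -151.4, 67.1]
tcp_rot: [3.141, 0.0, 1.663]
contact_force: [0.1, 0.1, -1.5]
grip_width: 13.8
finger_force: 30.0
```

```bash
python3 -m crank '[[0,0,0.0015,0,0,0],[0,0,0,0,0,0]]'
python3 -m crank '[[0,0,0.0015,0,0,0],[0,0,0,0,0,0]]'
```

```text
time: 10.85
tool_pos: [552.9, -151.3, 65.5]
tcp_rot: [-3.142, 0.0, 1.663]
contact_force: [-0.5, -1.0, -0.9]
grip_width: 14.0
finger_force: 30.0
time: 11.1
tool_pos: [552.9, -151.3, 64.0]
tcp_rot: [3.141, 0.0, 1.663]
contact_force: [-0.5, -0.6, -1.6]
grip_width: 13.6
finger_force: 30.0
```

```bash
python3 -m crank '[[0,0,0.0015,0,0,0],[0,0,0,0,0,0]]'
python3 -m crank '[[0,0,0,0,0,0],[0,0,0,0,0,0],[0,0,0,0,0,0]]' 55
python3 -m crank '[[0,0,-0.04,0,0,0],[0,0,-0.05,0,0,0],[0,0,-0.06,0,0,0],[0,0,-0.02,0,0,0],[0,0,0,0,0,0]]'
python3 - <<'E'
from h import *
for n in("side","top"):
    c=bot.capture(n);np.savez(n+"4.npz",**c)
t=load("top4.npz");s=load("side4.npz")
V=lambda c,u,v,w,h:cv2.resize(c["color"][v:v+h,u:u+w],(w*5,h*5),interpolation=cv2.INTER_CUBIC)
cv2.imwrite("pics/m5.png",np.hstack([V(t,302,165,86,100),V(s,262,140,74,100)]))
E
```

```text
time: 11.35
tool_pos: [553.2, -151.8, 63.6]
tcp_rot: [3.141, 0.001, 1.663]
contact_force: [-1.5, -0.7, 5.5]
grip_width: 13.8
finger_force: 30.0
time: 11.72
tool_pos: [552.8, -151.3, 62.3]
tcp_rot: [-3.141, -0.0, 1.663]
contact_force: [-0.6, -0.2, -0.8]
grip_width: 39.5
finger_force: 0.0
time: 12.35
tool_pos: [553.6, -151.6, 234.1]
tcp_rot: [3.138, 0.002, 1.663]
contact_force: [0.4, -0.3, 0.5]
grip_width: 49.9
finger_force: 0.0
```

View pics/m5.png

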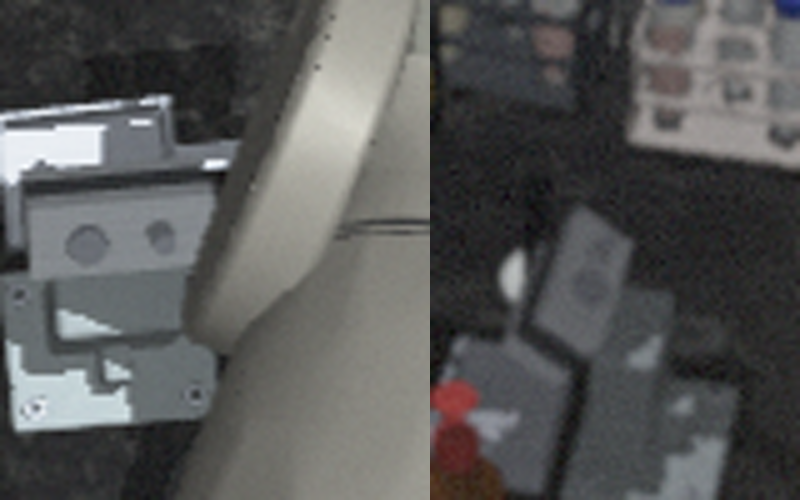

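The tray stands released under the overhang, with its rim visible behind the knuckle at crop (0,118)–(168,98). The dish is still in place at side crop (513,275). Next is the punch.

```bash
cat >> h.py <<'E'
def along(u):
    u=np.asarray(u,float)/np.linalg.norm(u); a=np.arctan2(-u[1],-u[0]); y=np.array([np.sin(a),-np.cos(a),0]); z=-u
    return R.from_matrix(np.c_[np.cross(y,z),y,z])
PO=np.array([429.5,176,110]); PU=np.array([-32.5,-9.2,74]); PU=PU/np.linalg.norm(PU)
E
python3 - <<'E'
from h import *
t=load("top4.npz");q=lambda x,y:(302+x/5,165+y/5)
k=onz(t,*q(170,98),24);xh=np.array([np.cos(.08),np.sin(.08),0]);yh=np.array([-np.sin(.08),np.cos(.08),0])
d=k-[508.7,-56.8,24];print("tray far corner in stand",d@xh,d@yh,"expected 66,-42")
c=plan(PO+130*PU,along(PU),11)
p,r=tool();w=(r.inv()*c[1]).as_rotvec()/11
S=sum(R.from_rotvec(w*i).as_matrix() for i in range(11));dd=np.linalg.solve(S,r.inv().apply(c[0]-p))
for i in range(11): p=p+r.apply(dd);r=r*R.from_rotvec(w); print(p.round(),end=' ')
print(bot.get_obs()["joint_positions"].round(3))
E
```

```text
tray far corner in stand 64.87059762347246 -41.06605365775858 expected 66,-42
11 x [0.0176, -0.0305, 0.0022, -0.0272, 0.0325, 0.124] max 30.5
[ 520. -136.  229.] [ 490. -118.  227.] [463. -95. 225.] [439. -70. 222.] [418. -41. 221.] [401. -11. 220.] [388.  22. 219.] [379.  56. 220.] [374.  91. 222.] [374. 126. 224.] [378. 161. 228.] [-0.401  0.428  1.38  -0.     1.336 -0.493]
```

```bash
python3 -m crank '[[0.0176,-0.0305,0.0022,-0.0272,0.0325,0.124],[0.0176,-0.0305,0.0022,-0.0272,0.0325,0.124],[0.0176,-0.0305,0.0022,-0.0272,0.0325,0.124],[0.0176,-0.0305,0.0022,-0.0272,0.0325,0.124]]' | head -3
python3 -m crank '[[0.0176,-0.0305,0.0022,-0.0272,0.0325,0.124],[0.0176,-0.0305,0.0022,-0.0272,0.0325,0.124],[0.0176,-0.0305,0.0022,-0.0272,0.0325,0.124],[0.0176,-0.0305,0.0022,-0.0272,0.0325,0.124]]' | head -3
python3 -m crank '[[0.0176,-0.0305,0.0022,-0.0272,0.0325,0.124],[0.0176,-0.0305,0.0022,-0.0272,0.0325,0.124],[0.0176,-0.0305,0.0022,-0.0272,0.0325,0.124],[0,0,0,0,0,0]]'
python3 - <<'E'
from h import *
p,r=tool();print(PO+130*PU,(r.inv()*along(PU)).as_rotvec(),bot.get_obs()["joint_positions"].round(3))
plan(PO+130*PU,along(PU),2)
plan(PO+27*PU,along(PU),5,start=(PO+130*PU,along(PU)))
for n in("side","top"):
    c=bot.capture(n);np.savez(n+"5.npz",**c)
    print(n,proj(c,p))
t=load("top5.npz");s=load("side5.npz")
V=lambda c,u,v,w,h:cv2.resize(c["color"][v:v+h,u:u+w],(w*5,h*5),interpolation=cv2.INTER_CUBIC)
cv2.imwrite("pics/m6.png",np.hstack([V(t,180,210,80,90),V(s,270,190,80,90)]))
E
```

```text
time: 12.95
tool_pos: [437.7, -69.3, 221.5]
tcp_rot: [3.072, -0.152, 1.166]
time: 13.45
tool_pos: [377.7, 56.7, 219.0]
tcp_rot: [3.079, -0.318, 0.666]
time: 13.95
tool_pos: [375.6, 150.9, 225.7]
tcp_rot: [3.129, -0.414, 0.322]
contact_force: [-0.1, -1.0, 0.1]
grip_width: 50.3
finger_force: 0.0
[377.56026185 161.29705874 228.2627884 ] [-0.00631909  0.01426151  0.04256385] [ 0.145 -0.105  2.134  0.09   0.705  1.34 ]
2 x [0.0029, -0.0047, -0.0002, -0.0032, 0.0071, 0.0213] max 4.7
5 x [0.0, -0.0, 0.0206, 0.0, 0.0, 0.0] max 20.6
side [326.1876342  230.44543098]
top [219.25228753 269.44036395]
```

View pics/m6.png

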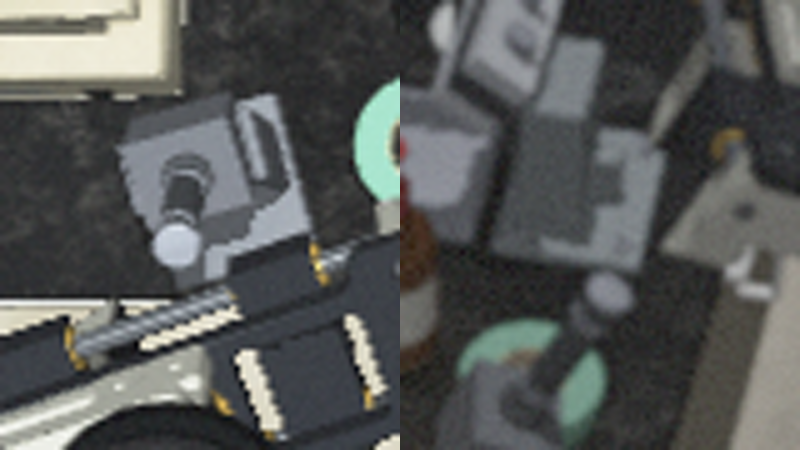

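The top view shows the punch head at about (215.6,259) and the collar at about (217.6,244), matching the estimate. The fingers are above it, and I have now used my 10 picture views, so from here I measure numerically only.

```bash
python3 -m crank '[[0.003,-0.0047,0,-0.003,0.007,0.021],[0.003,-0.0047,0,-0.003,0.007,0.021],[0,0,0,0,0,0]]'
python3 - <<'E'
from h import *
t=load("top5.npz");s=load("side5.npz")
for z in(82,6): print(z,proj(t,PO+z*PU),proj(s,PO+z*PU))
print("measured head top 215.6,259 side",270+209/5,190+300/5,"collar top 217.6,244 ")
p,r=tool();print((r.inv()*along(PU)).as_rotvec(),r.inv().apply(PO+27*PU-p))
plan(PO+27*PU,along(PU),5)
E
```

```text
time: 14.42
tool_pos: [379.5, 159.0, 228.9]
tcp_rot: [3.141, -0.429, 0.273]
contact_force: [-0.2, -0.7, -0.4]
grip_width: 50.4
finger_force: 0.0
82 [214.94313353 258.68749352] [312.37385212 248.35902835]
6 [217.12902434 245.50675016] [295.495749   270.68622755]
measured head top 215.6,259 side 311.8 250.0 collar top 217.6,244 
[ 0.00227339 -0.0011317  -0.00280111] [ -1.48594485  -2.9745703  103.11308775]
5 x [-0.0003, -0.0006, 0.0206, 0.0005, -0.0002, -0.0006] max 20.6
```

```bash
python3 -m crank '[[-0.0003,-0.0005,0.0206,0,0,0],[-0.0003,-0.0005,0.0206,0,0,0],[-0.0003,-0.0005,0.0206,0,0,0]]'
python3 -m crank '[[-0.0003,-0.0005,0.0206,0,0,0],[-0.0003,-0.0005,0.0206,0,0,0],[0,0,0,0,0,0]]'
python3 -m crank '[[0,0,0,0,0,0],[0,0,0,0,0,0],[0,0,0,0,0,0],[0,0,0,0,0,0],[0,0,0,0,0,0]]' 0
python3 -m crank '[[0,0,0,0,0,0]]'
python3 - <<'E'
from h import *
print(tool()[0],tool()[1].as_euler('xyz'),bot.get_obs()["joint_positions"])
E
```

```text
time: 14.8
tool_pos: [403.5, 167.1, 172.2]
tcp_rot: [3.14, -0.43, 0.273]
contact_force: [-0.5, -0.2, 0.7]
grip_width: 50.7
finger_force: 0.0
time: 15.18
tool_pos: [418.4, 172.4, 133.8]
tcp_rot: [3.141, -0.427, 0.272]
contact_force: [1.0, -0.6, 1.0]
grip_width: 50.3
finger_force: 0.0
time: 15.8
tool_pos: [419.0, 173.5, 135.7]
tcp_rot: [3.141, -0.432, 0.273]
contact_force: [-1.9, -0.8, 3.1]
grip_width: 15.6
finger_force: 30.0
time: 15.92
tool_pos: [419.1, 173.5, 135.6]
tcp_rot: [3.141, -0.432, 0.273]
contact_force: [-2.6, -0.8, 4.7]
grip_width: 15.7
finger_force: 30.0
[419.0562809  173.53530862 135.6351604 ] [ 3.14119221 -0.43152865  0.27257154] [0.20288903 0.14736228 2.19937349 0.08048866 0.36530594 1.43228632]
```

```bash
cat > fk.py <<'E'
from h import *
from scipy.optimize import least_squares
D=[([-1.349,.342,1.524,0,1.275,-.146],[188.794,-489.9,226.741],[np.pi,0,.3678]),
([-.554,.3037,1.8143,-.0003,1.0252,2.2457],[423.5,-172.3,150.6],[3.1403,.0011,-1.2287]),
([-.401,.428,1.380,0,1.336,-.493],[553.6,-151.6,234.1],[3.138,.002,1.663]),
([.145,-.105,2.134,.09,.705,1.34],[375.6,150.9,225.7],[3.129,-.414,.322]),
([.2029,.1474,2.1994,.0805,.3653,1.4323],[419.06,173.54,135.64],[3.1412,-.4315,.2726])]
def fk(k,q):
    h,a,L1,c,L2,L,off,L0=k; Y=lambda t:R.from_euler('y',t); Z=lambda t:R.from_euler('z',t)
    r=Z(q[0]); p=r.apply([a,off,h]); r=r*Y(q[1]); p=p+r.apply([0,0,L1]); r=r*Y(q[2]); p=p+r.apply([c,0,L2])
    r=r*Z(q[3])*Y(q[4]); p=p+r.apply([0,0,L]); r=r*Z(q[5]+L0); return p,r
def res(k): 
    o=[]
    for q,p,e in D:
        P,r=fk(k,q); o+=list(P-p); o+=list(300*(r.inv()*R.from_euler('xyz',e)).as_rotvec())
    return np.array(o)
best=min((least_squares(res,[300,0,350,0,350,250,76,l0],x_scale=[100,100,100,100,100,100,50,1]) for l0 in(0,1.57,3.14,-1.57)),key=lambda s:s.cost)
K=best.x
LO=np.array([-2.53,-.77,.04,-1,.28,-3.11]);HI=np.array([2.53,2.02,2.7,4.14,2.66,3.11])
def ik(p,r,q0,clip=True):
    f=lambda q:np.r_[fk(K,q)[0]-p,300*(fk(K,q)[1].inv()*r).as_rotvec()]
    s=least_squares(f,np.clip(q0,LO+.001,HI-.001),bounds=(LO,HI)) if clip else least_squares(f,q0); return s.x,np.abs(s.fun).max()
E
python3 - <<'E'
from fk import *
print(K.round(2),best.cost,np.abs(best.fun).max())
q0=D[-1][0]; a=.08; O=np.array([508.7,-56.8,100]); u=R.from_euler('z',a).apply([-np.sin(np.radians(35)),0,np.cos(np.radians(35))])
b=O+R.from_euler('z',a).apply([0,-16,0])
for z in (150,132,78):
  for d in (0,10,20,30,35):   # tool more vertical by d
    Rt=along(R.from_rotvec(np.radians(d)*along(u).as_matrix()[:,1]*-1).apply(u)) 
    g=b+(z+19)*u; p=g+Rt.apply([0,0,19]); q,e=ik(p,Rt,q0,True); print(z,d,np.degrees(np.arccos(-Rt.as_matrix()[2,2])).round(),q.round(2),e.round(2))
E
```

```text
[226.82  -5.32 508.71  46.91 385.02 321.1   76.39   1.57] 4.967829908761688 1.7139896456836299
150 0 35.0 [-0.67 -0.09  2.23  0.7   0.65  0.32] 0.0
150 10 25.0 [-0.56 -0.04  2.1   0.38  0.76  0.69] 0.0
150 20 15.0 [-0.48  0.03  1.98  0.17  0.92  0.93] 0.0
150 30 5.0 [-0.4   0.11  1.86  0.05  1.09  1.07] 0.0
150 35 0.0 [-0.37  0.16  1.8   0.    1.18  1.73] 0.0
132 0 35.0 [-0.65 -0.04  2.24  0.75  0.6   0.29] 0.0
132 10 25.0 [-0.54 -0.    2.11  0.39  0.71  0.69] 0.0
132 20 15.0 [-0.46  0.07  1.98  0.17  0.87  0.93] 0.0
132 30 5.0 [-0.39  0.15  1.86  0.05  1.06  1.08] 0.0
132 35 0.0 [-0.36  0.19  1.8   0.    1.15  1.74] 0.0
78 0 35.0 [-0.57  0.1   2.25  0.94  0.45  0.12] 0.0
78 10 25.0 [-0.49  0.13  2.12  0.44  0.56  0.67] 0.0
78 20 15.0 [-0.42  0.18  1.99  0.18  0.75  0.95] 0.0
78 30 5.0 [-0.36  0.26  1.86  0.05  0.95  1.11] 0.0
78 35 0.0 [-0.33  0.3   1.79 -0.    1.05  1.77] 0.0
```

```bash
python3 -m crank '[[0,0,-0.01,0,0,0],[0,0,-0.01,0,0,0],[0,0,-0.01,0,0,0]]'
python3 -m crank '[[0,0,-0.015,0,0,0],[0,0,-0.015,0,0,0],[0,0,0,0,0,0]]'
python3 -m crank '[[0,0,-0.015,0,0,0],[0,0,-0.015,0,0,0],[0,0,0,0,0,0]]'
python3 - <<'E'
from h import *
for n in("side","top"):
    c=bot.capture(n);np.savez(n+"6.npz",**c)
p,r=tool();print(p,r.as_euler('xyz'),bot.get_obs()["joint_positions"].round(3))
t,s=load("top6.npz"),load("side6.npz")
# rest plate now bare: hole shows dark? print gray patch around expected mouth
u,v=proj(t,[429,177,110]).round().astype(int);print(u,v);print(cv2.cvtColor(t["color"],cv2.COLOR_BGR2GRAY)[v-12:v+13,u-14:u+15])
tip=p+r.apply([0,0,99]);print("tip",tip,proj(t,tip),proj(s,tip))
u,v=proj(s,tip).round().astype(int);print(cv2.cvtColor(s["color"],cv2.COLOR_BGR2GRAY)[v-14:v+12,u-14:u+14])
E
```

```text
time: 16.3
tool_pos: [406.4, 170.0, 163.2]
tcp_rot: [3.141, -0.431, 0.272]
contact_force: [0.8, -0.0, -1.1]
grip_width: 15.3
finger_force: 30.0
time: 16.68
tool_pos: [395.0, 166.8, 191.1]
tcp_rot: [3.141, -0.434, 0.273]
contact_force: [0.6, -0.2, -0.7]
grip_width: 15.7
finger_force: 30.0
time: 17.05
tool_pos: [383.0, 163.4, 217.6]
tcp_rot: [3.141, -0.433, 0.272]
contact_force: [-0.5, 0.0, -0.5]
grip_width: 15.4
finger_force: 30.0
[382.6314461  163.36830614 216.56113364] [ 3.14129798 -0.43041593  0.27238575] [ 0.193 -0.073  2.141  0.054  0.644  1.456]
217 245
[[ 47  47  55  65  70  77  88  88  89  88  87  89  88  89  90  88  87  90
   90  89 100 113  81  69 131 153 155  94  67]
 [ 51  52  61  82  90  89  86  88  87  88  89  89  87  90  90  92  91 112
  116 137 142 143 115  77 114 143 170 133  81]
 [ 50  49  66  83  89  87  87  89  88  90  90  88  89  99 115 129 139 142
  141 142 143 145 115  79  79 129 169 148  86]
 [ 48  50  77  86  88  90  89  87  89  92 112 118 138 142 145 142 142 143
  143 141 144 143 143  93  59 124 158 152  92]
 [ 49  60  82  88  89  94  91 111 126 140 144 146 1
[... 4934 characters left out ...]
 83  93 100 102  94  99  94  92  81  76  74  85  92  95  86  91  95 100
  123 138 137 131 111  85  69  63  50  52]
 [ 84  94  98  99  97 100 100  97  99  94  92  87  89  80  74  80  86 101
  113 122 118 102  85  78  68  50  49  55]
 [ 78  89 101  99  98  99  94 100  95  95  93  98  93  75  66  65  70  83
   97 101  93  85  76  68  52  46  55  54]
 [ 79  96  97  98  96 100  97 100  98 101  99  97  90  89  80  69  66  63
   74  82  78  81  65  64  49  47  51  48]
 [ 77  90  97  97 101  99  96  97 105  95  99  95  97 101  95  89  74  67
   70  80  76  69  61  50  39  35  46  51]
 [ 76  80  83  86  91  96  96 100  96  98  99  98  93  98  98  95  92  88
   81  76  70  58  41  36  40  43  37  42]]
```

```bash
cat >> fk.py <<'E'
SY=.08; SO=np.array([508.7,-56.8,100]); SU=R.from_euler('z',SY).apply([-np.sin(np.radians(35)),0,np.cos(np.radians(35))])
yh=np.array([-np.sin(SY),np.cos(SY),0]); xh=np.array([np.cos(SY),np.sin(SY),0]); BO=SO-16*yh
def diff(n,ref,name):
    c=bot.capture(n);np.savez(name,**c);r=load(ref);return c,cv2.absdiff(cv2.GaussianBlur(c["color"],(3,3),0),cv2.GaussianBlur(r["color"],(3,3),0)).max(2)
E
python3 - <<'E'
from fk import *
t=load("top6.npz");m=onz(t,217.2,244.3,110);print("rest mouth",m)
c=plan(BO+160*SU+70*yh,along(SU),7)
print(ik(c[0],c[1],bot.get_obs()["joint_positions"]))
E
```

```text
rest mouth [430.06321396 176.19375299 110.        ]
7 x [0.0006, 0.0252, -0.002, -0.0136, 0.0257, 0.0239] max 25.2
(array([-0.44619996, -0.17045321,  2.26783713,  0.56057765,  0.57261644,
        0.64128253]), np.float64(1.1368683772161603e-13))
```

```bash
python3 -m crank '[[0.0006,0.0252,-0.002,-0.0136,0.0257,0.0239],[0.0006,0.0252,-0.002,-0.0136,0.0257,0.0239],[0.0006,0.0252,-0.002,-0.0136,0.0257,0.0239],[0.0006,0.0252,-0.002,-0.0136,0.0257,0.0239]]' |head -3
python3 -m crank '[[0.0006,0.0252,-0.002,-0.0136,0.0257,0.0239],[0.0006,0.0252,-0.002,-0.0136,0.0257,0.0239],[0.0006,0.0252,-0.002,-0.0136,0.0257,0.0239],[0,0,0,0,0,0],[0,0,0,0,0,0]]'
python3 - <<'E'
from fk import *
p,r=tool();ref=along(SU);print((r.inv()*ref).as_rotvec(),ref.inv().apply(p-BO-160*SU-70*yh))
u=-r.as_matrix()[:,2]
for n in("top","side"):
    c,d=diff(n,n+"0.npz",n+"7.npz")
    print(n,"exp tip",proj(c,p-99*u).round(1),"collar",proj(c,p-27*u).round(1))
    a=proj(c,p-99*u);b=proj(c,p-27*u);ax=(b-a)/np.linalg.norm(b-a);nr=np.array([-ax[1],ax[0]]);L=np.linalg.norm(b-a);print("L",L,"nr",nr)
    for k in np.arange(-6,L+3,2):
        pts=np.array([a+ax*k+nr*j for j in np.arange(-7,8)],np.float32)
        print(int(k),cv2.remap(d,pts[None,:,0],pts[None,:,1],cv2.INTER_LINEAR)[0].tolist())
E
```

```text
time: 17.65
tool_pos: [404.3, 64.2, 224.8]
tcp_rot: [3.137, -0.534, 0.164]
time: 18.27
tool_pos: [412.6, -9.9, 231.2]
tcp_rot: [-3.14, -0.61, 0.079]
contact_force: [0.5, -0.5, -2.4]
grip_width: 15.4
finger_force: 30.0
[-0.00080982  0.00110954 -0.00077811] [-0.12309439 -0.45748172 -0.27533906]
top exp tip [302.2 222.9] collar [305.3 240.6]
L 17.971924601586498 nr [-0.98438949  0.17600378]
-6 [6, 6, 6, 6, 6, 4, 3, 3, 2, 3, 2, 2, 2, 4, 4]
-4 [6, 5, 3, 2, 2, 2, 2, 2, 3, 4, 3, 2, 1, 1, 2]
-2 [5, 5, 4, 5, 5, 5, 4, 4, 7, 8, 6, 3, 3, 4, 4]
0 [4, 5, 5, 5, 5, 6, 18, 44, 62, 45, 17, 4, 3, 4, 3]
2 [4, 5, 5, 4, 4, 9, 24, 52, 72, 61, 28, 7, 3, 4, 4]
4 [4, 4, 5, 6, 5, 7, 20, 49, 72, 67, 32, 9, 4, 3, 1]
6 [4, 5, 6, 6, 6, 5, 12, 34, 61, 59, 28, 6, 2, 2, 2]
8 [4, 5, 5, 5, 6, 8, 20, 23, 23, 44, 27, 6, 3, 4, 4]
10 [3, 4, 5, 6, 5, 6, 26, 36, 5, 39, 25, 4, 2, 2, 2]
12 [4, 5, 5, 4, 1, 13, 35, 41, 15, 22, 21, 9, 3, 2, 2]
14 [5, 5, 6, 5, 6, 22, 53, 77, 62, 25, 11, 12, 4, 1, 2]
16 [5, 4, 4, 14, 28, 51, 87, 111, 87, 20, 33, 36, 21, 8, 2]
18 [6, 9, 39, 79, 105, 118, 121, 114, 83, 26, 26, 42, 39, 25, 10]
20 [7, 
[... 462 characters left out ...]
5, 5, 7, 24, 37, 34, 14, 6, 3, 4, 4, 4, 4]
8 [3, 3, 3, 3, 8, 28, 49, 49, 33, 13, 2, 2, 3, 3, 3]
10 [3, 4, 4, 4, 6, 28, 48, 53, 38, 17, 4, 1, 2, 4, 3]
12 [3, 2, 2, 3, 9, 25, 44, 50, 34, 13, 3, 2, 2, 3, 2]
14 [3, 2, 4, 3, 7, 23, 42, 47, 34, 14, 2, 8, 10, 8, 6]
16 [5, 6, 5, 4, 4, 22, 41, 46, 31, 10, 21, 34, 36, 27, 15]
18 [2, 4, 3, 2, 6, 23, 37, 36, 15, 19, 42, 53, 53, 46, 36]
20 [2, 3, 4, 7, 11, 9, 13, 18, 36, 51, 56, 57, 53, 50, 48]
22 [5, 16, 34, 52, 67, 69, 67, 67, 75, 83, 81, 71, 61, 55, 51]
24 [46, 68, 87, 91, 93, 91, 89, 89, 92, 99, 102, 97, 84, 70, 59]
26 [85, 97, 98, 94, 88, 88, 90, 94, 98, 102, 105, 106, 103, 95, 93]
28 [70, 81, 87, 88, 87, 89, 93, 95, 96, 98, 104, 110, 112, 111, 107]
```

Run:
```python
from fk import *
np.set_printoptions(linewidth=250)
t=load("top0.npz");s=load("side0.npz")
for z in(20,29): print("head",z,proj(t,SO+16*yh+z*SU).round(2),proj(s,SO+16*yh+z*SU).round(2))
for z in(20,32): print("pin",z,proj(t,BO+z*SU).round(2),proj(s,BO+z*SU).round(2))
g=lambda c,u,v,w,h:print(u,v,'\n',cv2.cvtColor(c["color"],cv2.COLOR_BGR2GRAY)[v:v+h,u:u+w])
g(t,312,206,30,16);g(s,286,183,24,26)
```

```text
head 20 [318.47 212.22] [292.65 199.06]
head 29 [318.98 214.09] [294.77 197.09]
pin 20 [333.32 210.86] [295.19 190.98]
pin 32 [334.18 213.35] [297.98 188.34]
312 206 
 [[201 201 208 210 216 218 217 218 216 219 219 219 218 220 217 218 216 217 216 216 216 217 217 218 216 217 218 220 218 218]
 [218 218 218 218 218 216 217 217 217 217 215 219 216 217 218 219 219 220 221 218 219 219 220 220 220 221 220 220 219 219]
 [216 217 218 218 218 218 218 219 219 219 218 219 219 220 219 219 220 218 218 217 218 216 216 216 216 216 217 215 215 216]
 [220 219 218 220 219 218 218 217 216 216 215 216 215 214 216 215 216 215 217 217 179 138 159 162 208 217 218 220 220 221]
 [216 217 213 215 216 184 150 145 143 174 212 217 219 217 220 220 219 220 221 160 126 142 150 145 174 208 215 216 216 216]
 [219 221 220 219 165 136 149 183 179 166 171 211 217 217 218 216 215 215 210 141 115 137 148 148 154 208 215 216 215 217]
 [218 217 218 195 123 171 182 180 179 182 159 205 216 216 218 216 216 217 214 173 123 142 180 180 183 213 218 218 218 219]
 [217 214 216 145 162 177 173 175 177 177 176 150 206 218 218 217 217 2
[... 2921 characters left out ...]
8 119]
 [123 136 151 154 153 154 154 142 122 104 109 117 103  90 110 130 131 128 129 131 125 132 125 110]
 [106 119 127 142 151 154 155 152 140 139 131 115  94  93 118 127 130 131 130 129 128 128 120  99]
 [ 99 106 109 127 141 148 152 156 151 156 147 123  90  95 119 129 128 128 128 129 127 129 123  98]
 [ 95  98 105 106 117 134 144 152 157 153 148 119  89 102 124 128 129 127 129 129 127 128 112  91]
 [ 80  95  96 102 101 114 125 144 148 156 145 108  85 105 127 136 130 128 127 129 131 124 109  70]
 [ 66  75  89  98  98 100 110 119 136 143 132  98  84 116 124 131 131 131 129 130 131 120 101  72]
 [ 50  53  66  85  94 100 100 105 118 121 108  84  98 122 129 130 127 131 128 134 129 120  94  65]]
```

Run:
```python
from fk import *
plan(BO+147*SU-2.7*yh+1.4*along(SU).as_matrix()[:,0],along(SU),5)
```

```text
5 x [0.0002, 0.0147, 0.0027, -0.0003, 0.0001, 0.0001] max 14.7
```

```bash
python3 -m crank '[[0.0003,0.0147,0,0,0,0],[0.0003,0.0147,0,0,0,0],[0.0003,0.0147,0.004,0,0,0],[0.0003,0.0147,0.004,0,0,0],[0.0003,0.0147,0.0055,0,0,0]]'
python3 -m crank '[[0,0,0,0,0,0],[0,0,0,0,0,0]]'
python3 - <<'E'
from fk import *
np.set_printoptions(linewidth=250)
p,r=tool();ref=along(SU);e=ref.as_matrix()[:,0];print((r.inv()*ref).as_rotvec(),ref.inv().apply(p-BO))
u=-r.as_matrix()[:,2]
for n in("top","side"):
    c=bot.capture(n);np.savez(n+"8.npz",**c); g=cv2.cvtColor(c["color"],cv2.COLOR_BGR2GRAY)
    a=proj(c,p-99*u);b=proj(c,p-27*u);print(n,a,b,"pin pred",proj(c,BO+32*SU))
    U,V=a.round().astype(int);print(U-10,V-13);print(g[V-13:V+13,U-10:U+14])
E
```

```text
time: 19.0
tool_pos: [428.0, -82.3, 221.5]
tcp_rot: [-3.141, -0.611, 0.082]
contact_force: [0.9, -0.2, -0.5]
grip_width: 15.3
finger_force: 30.0
time: 19.25
tool_pos: [427.6, -81.7, 221.5]
tcp_rot: [-3.14, -0.611, 0.081]
contact_force: [-0.2, 0.5, -1.9]
grip_width: 15.1
finger_force: 30.0
[-1.38784436e-03 -5.00720197e-05  4.15680049e-04] [   1.82571978    2.38410419 -147.09652956]
top [336.42981613 215.89898656] [342.47632456 232.77923901] pin pred [334.18242924 213.34651762]
326 203
[[194 190 188 190 189 187 187 188 191 192 190 188 190 189 191 190 188 194 150  79  49  37  41  25]
 [190 189 191 190 191 197 198 207 206 208 206 212 215 220 222 222 222 221 191 106  56  45  36  43]
 [214 216 219 221 223 222 222 223 223 224 223 222 222 223 223 222 222 221 195 108  61  55  55  47]
 [221 224 221 222 222 222 222 221 222 222 221 223 224 224 225 225 224 226 203 113  47  42  59  54]
 [221 223 224 224 225 225 225 224 225 224 226 225 226 225 225 225 224 223 198 111  52  50  52  52]
 [224 224 224 223 224 223 222 221 220 221 221 222 221 222 221 221 222 222 198 112  62  48  44  50]
 [221 220 221 221
[... 3944 characters left out ...]
0  34]
 [152 149 135 111  92  81  97 130 148 151 132  82  44  36  34  41  42  41  37  49  33  40  38  45]
 [152 152 145 123  97  82  95 134 152 152 121  70  39  36  36  37  40  37  41  39  46  35  46  39]
 [153 150 150 138 116  97 103 116 140 144 111  58  36  31  41  34  36  40  35  36  39  33  32  36]
 [147 147 146 145 136 130 116 109 128 136  99  48  35  39  35  32  35  41  33  35  38  41  42  42]
 [139 135 131 132 136 144 134 122 132 128  84  43  36  44  46  35  43  45  32  43  41  41  37  37]
 [131 124 127 124 133 139 146 145 141 114  69  39  45  42  43  37  42  40  43  46  38  42  39  49]
 [117 114 124 126 123 132 145 148 143 106  64  49  50  51  45  42  39  36  41  41  38  41  40  42]]
```

The nose line and pin axis agree to within about 0.2 px in both views, so I'm advancing to contact.

```bash
python3 -m crank '[[0,0,0.005,0,0,0],[0,0,0.004,0,0,0],[0,0,0.003,0,0,0]]'
python3 -m crank '[[0,0,0.003,0,0,0],[0,0,0,0,0,0]]'
python3 -m crank '[[0,0,0.003,0,0,0],[0,0,0,0,0,0]]'
python3 -m crank '[[0,0,0.003,0,0,0],[0,0,0,0,0,0]]'
```

```text
time: 19.73
tool_pos: [434.7, -81.9, 211.5]
tcp_rot: [-3.141, -0.611, 0.08]
contact_force: [-0.3, 0.7, -1.7]
grip_width: 15.9
finger_force: 30.0
time: 19.98
tool_pos: [436.3, -81.9, 209.2]
tcp_rot: [-3.141, -0.611, 0.08]
contact_force: [0.2, 0.5, -1.6]
grip_width: 15.1
finger_force: 30.0
time: 20.23
tool_pos: [438.0, -81.8, 206.8]
tcp_rot: [-3.141, -0.611, 0.08]
contact_force: [-0.1, -0.6, -1.4]
grip_width: 15.4
finger_force: 30.0
time: 20.48
tool_pos: [439.7, -81.6, 204.2]
tcp_rot: [-3.141, -0.611, 0.08]
contact_force: [0.3, 0.2, -1.9]
grip_width: 15.6
finger_force: 30.0
```

```bash
python3 -m crank '[[0,0,0.002,0,0,0],[0,0,0,0,0,0]]'
python3 -m crank '[[0,0,0.002,0,0,0],[0,0,0,0,0,0]]'
python3 -m crank '[[0,0,0.002,0,0,0],[0,0,0,0,0,0]]'
```

```text
time: 20.72
tool_pos: [440.9, -81.5, 202.7]
tcp_rot: [-3.141, -0.611, 0.08]
contact_force: [0.1, 0.3, -0.2]
grip_width: 15.3
finger_force: 30.0
time: 20.98
tool_pos: [442.0, -81.4, 201.0]
tcp_rot: [-3.141, -0.611, 0.08]
contact_force: [-0.0, 0.5, -1.3]
grip_width: 15.3
finger_force: 30.0
time: 21.22
tool_pos: [443.2, -81.4, 199.4]
tcp_rot: [-3.141, -0.611, 0.08]
contact_force: [-2.2, -0.8, 0.3]
grip_width: 15.3
finger_force: 30.0
```

Run:
```python
from fk import *
np.set_printoptions(linewidth=250)
p,r=tool();ref=along(SU);print(ref.inv().apply(p-BO),bot.get_obs()["contact_force"],bot.get_obs()["moment"])
u=-r.as_matrix()[:,2]
for n in("top","side"):
    c=bot.capture(n);np.savez(n+"9.npz",**c); g=cv2.cvtColor(c["color"],cv2.COLOR_BGR2GRAY)
    a=proj(c,p-99*u);b=proj(c,p-27*u);print(n,a,b)
    U,V=(336,214) if n=="top" else (298,189);print(U-11,V-10);print(g[V-10:V+13,U-11:U+14])
```

```text
[   1.87384817    3.24190146 -120.00931481] [-2.20878125 -0.81045121  0.30373449] [-0.07747929  0.57072539 -0.03245819]
top [334.84942293 210.13993168] [340.54699396 226.03692652]
325 204
[[191 189 190 190 190 189 196 197 205 208 205 208 213 216 220 221 221 222 220 194 107  56  52  39  45]
 [213 214 215 221 221 222 222 222 224 223 223 223 223 222 222 223 222 221 222 194 108  57  50  53  51]
 [222 223 223 221 222 223 221 221 222 222 222 220 224 224 225 224 224 225 226 203 112  50  44  58  58]
 [222 223 223 224 224 223 224 224 225 225 226 225 225 225 226 225 222 223 224 200 110  52  45  54  56]
 [224 224 224 224 224 224 222 223 222 221 220 219 221 222 221 222 221 223 223 198 110  59  51  45  48]
 [221 221 221 221 220 221 221 190 168 190 176 216 225 223 224 224 223 225 223 200 115  63  53  48  44]
 [224 225 225 225 225 225 157 174 157 192 184 185 216 223 220 219 220 221 220 220 129  68  67  64  60]
 [222 224 221 222 219 217 160 181 132 138 157 171 213 221 221 221 223 221 221 224 130  73  69  68  68]
 [221 221 220 223 221 220 180 187 125 127 150 169 217 222 225 223 223 223 223 225 133  7
[... 3196 characters left out ...]
 123 126 126 129 137 144 152 139 106  62  43  43  36  40  35  45  43  36  38  43]
 [147 149 150 135 116 118 125 127 125 126 145 154 144 105  57  50  46  51  38  42  34  34  41  39  42]
 [147 152 149 135 112 112 117 122 122 124 133 145 136  90  71  79  89  74  67  67  66  64  57  42  36]
 [151 153 152 136 111  97 104 113 121 119 130 138 123  91  91 114 118 115 107 107 111 104  96  64  42]
 [155 150 153 144 119  93  84  93  95 106 128 136 113  84 107 126 125 127 123 128 126 128 112  86  51]
 [151 153 149 150 140 115  94  81  85  97 131 129 100  78 107 124 125 128 128 131 129 128 120  93  59]
 [148 152 155 154 149 136 116  96  90  98 123 123  91  72  94 103 101 107 112 123 126 128 113  85  46]]
```

```bash
python3 -m crank '[[0,0,0.003,0,0,0]]'
python3 -m crank '[[0,0,0.003,0,0,0]]'
python3 - <<'E'
from fk import *
p,r=tool();print(along(SU).inv().apply(p-BO),bot.get_obs()["contact_force"])
E
```

```text
time: 21.45
tool_pos: [444.9, -81.3, 197.2]
tcp_rot: [-3.141, -0.612, 0.08]
contact_force: [-5.0, -0.7, 3.9]
grip_width: 15.6
finger_force: 30.0
time: 21.58
tool_pos: [446.7, -81.2, 194.6]
tcp_rot: [-3.141, -0.612, 0.08]
contact_force: [-3.9, -0.7, 3.9]
grip_width: 15.5
finger_force: 30.0
[   2.04265727    3.33795589 -114.04354631] [-3.94336192 -0.67057962  3.86380432]
```

```bash
python3 -m crank '[[0,-0.0003,0.003,0,0,0],[0,-0.0003,0.003,0,0,0],[0,-0.0002,0.003,0,0,0]]' | sed -n 1,4p
python3 -m crank '[[0,0,0.003,0,0,0],[0,0,0.003,0,0,0],[0,0,0.003,0,0,0]]' | sed -n 1,4p
python3 -m crank '[[0,0,0.003,0,0,0],[0,0,0.003,0,0,0]]' | sed -n 1,4p
python3 - <<'E'
from fk import *
p,r=tool();print(along(SU).inv().apply(p-BO),bot.get_obs()["contact_force"])
E
```

```text
time: 21.95
tool_pos: [451.9, -80.3, 187.2]
tcp_rot: [3.141, -0.612, 0.08]
contact_force: [-3.6, -2.0, 3.0]
time: 22.32
tool_pos: [456.8, -79.0, 179.4]
tcp_rot: [-3.14, -0.611, 0.079]
contact_force: [0.5, 1.1, -0.7]
time: 22.58
tool_pos: [460.2, -78.8, 174.6]
tcp_rot: [-3.14, -0.611, 0.08]
contact_force: [0.1, 0.2, -1.9]
[  1.74944459   2.08763391 -89.78818902] [ 0.09001382  0.15483521 -1.88468079]
```

```bash
python3 -m crank '[[0,0,0.003,0,0,0],[0,0,0.003,0,0,0],[0,0,0.003,0,0,0]]' | sed -n 1,4p
python3 -m crank '[[0,0,0.003,0,0,0],[0,0,0.003,0,0,0],[0,0,0.003,0,0,0]]' | sed -n 1,4p
python3 - <<'E'
from fk import *
p,r=tool();print(along(SU).inv().apply(p-BO),bot.get_obs()["contact_force"])
for n in("top","side"):
    c,d=diff(n,n+"4.npz",n+"10.npz")
    # tray region
    q=np.array([proj(c,SO+[0,0,-97]+x*xh+y*yh) for x in(2,66) for y in(-42,42)]);print(n,q.round(0).tolist())
    a,b=q.min(0).astype(int)-3,q.max(0).astype(int)+4
    np.set_printoptions(linewidth=280);print(a);print(d[a[1]:b[1],a[0]:b[0]])
E
```

```text
time: 22.95
tool_pos: [465.5, -78.7, 167.4]
tcp_rot: [-3.141, -0.611, 0.08]
contact_force: [-0.2, -1.1, -2.0]
time: 23.32
tool_pos: [470.7, -78.4, 160.1]
tcp_rot: [-3.141, -0.611, 0.08]
contact_force: [0.0, -0.4, -1.5]
[  2.00359394   2.47446307 -71.93812823] [ 0.03454343 -0.3757331  -1.5012965 ]
top [[338.0, 212.0], [304.0, 215.0], [335.0, 186.0], [301.0, 189.0]]
[298 182]
[[ 3  3  3 ... 22 23 22]
 [ 5  3  5 ... 20 21 22]
 [ 7  6  6 ... 20 21 23]
 ...
 [ 6  3  4 ... 36  2 81]
 [ 7  4  7 ... 22  3 66]
 [ 9  5  6 ... 12 17 54]]
side [[291.0, 216.0], [285.0, 238.0], [269.0, 213.0], [261.0, 234.0]]
[257 209]
[[ 2  3 13 ...  1  2  4]
 [ 1  6 13 ...  1  1  1]
 [ 2  6 11 ...  3  2  1]
 ...
 [ 5  2  1 ...  2  2  1]
 [ 5  4  2 ...  2  2  2]
 [ 3  1  3 ...  2  2  3]]
```

```bash
python3 -m crank '[[0,0,-0.012,0,0,0],[0,0,-0.016,0,0,0],[0,0,-0.016,0,0,0],[0,0,-0.016,0,0,0],[0,0,-0.016,0,0,0]]' | sed -n 1,4p
python3 -m crank '[[0,-0.014,-0.006,0,0,0],[0,-0.018,0,0,0,0],[0,-0.018,0,0,0,0],[0,-0.014,0,0,0,0],[0,0,0,0,0,0]]'
python3 - <<'E'
from fk import *
import sys
np.set_printoptions(linewidth=280,threshold=sys.maxsize)
p,r=tool();print(along(SU).inv().apply(p-BO))
for n,(u,v,w,h) in (("top",(300,184,40,34)),("side",(258,208,36,34))):
    c,d=diff(n,n+"5.npz",n+"11.npz"); print(n,u,v); print(cv2.cvtColor(c["color"],cv2.COLOR_BGR2GRAY)[v:v+h,u:u+w]);
E
```

```text
time: 24.05
tool_pos: [426.6, -81.8, 222.9]
tcp_rot: [-3.141, -0.611, 0.08]
contact_force: [-0.3, -1.1, -0.7]
time: 24.68
tool_pos: [418.2, -17.5, 227.4]
tcp_rot: [-3.141, -0.611, 0.082]
contact_force: [0.5, 0.7, -1.0]
grip_width: 15.3
finger_force: 30.0
[   1.76077828  -62.44606208 -154.27649638]
top 300 184
[[ 47  51  44  48  40  44  46  52  46  44  50  47  45  40  47  44  44  44  43  46  49  50  53  52  49  56  72  77  74 143 178 187 183 172 205 178  95  54  48  51]
 [ 55  51  44  48  48  45  42  45  45  40  48  49  52  55  48  53  54  55  59  62  99 149 158 159 156 201 236 240 157 151 182 188 198 181 213 181 100  55  48  52]
 [ 49  46  45  48  51  50  52  53  60  60  98 106 153 161 156 203 213 237 240 240 240 240 225 218 187 177 174 142 111 157 183 184 119  84 164 214 126  51  56  64]
 [ 54  96 107 150 162 158 204 214 238 241 241 241 228 221 189 178 177 146 130  98  86  82  86  84  85  89  86  86 116 167 186 184 127 122 169 238 152  55  55  59]
 [ 95 233 240 228 221 191 180 181 143 134 100  88  85  89  85  88  88  88  88  87  96 105 105 107 116 117 123 112 130 172 189 179 141 110
[... 9065 characters left out ...]
51  45  49  46  35  42  48  54  53  54  50  58  65  74  75  78  83  81  68  39  27  40  47  73  78  78  81  82]
 [ 51  47  55  55  53  56  56  43  50  57  48  43  43  57  43  51  47  46  45  50  53  52  57  53  65  64  55  46  35  35  63  75  83  77  80  82]
 [ 51  51  55  54  52  48  59  55  48  44  49  45  49  45  44  52  46  50  39  39  37  37  28  41  36  49  41  28  27  39  67  76  81  82  80  79]
 [ 49  47  58  47  61  49  61  54  46  51  41  43  51  46  49  53  48  48  46  44  41  45  41  31  36  26  29  32  34  35  50  59  60  69  71  79]
 [ 44  52  53  61  49  62  56  48  42  46  53  46  43  47  53  44  49  43  46  43  33  23  37  27  37  32  33  30  34  24  38  37  45  48  52  56]]
```

Run:
```python
from fk import *
import sys
np.set_printoptions(linewidth=280,threshold=sys.maxsize)
c=load("top11.npz"); print(cv2.cvtColor(c["color"],cv2.COLOR_BGR2GRAY)[174:200,320:340])
for u,v in((330,180),(330,184),(329,190),(328,196)): print([onz(c,u,v,z).round(0).tolist() for z in(8,24,50)])
print([proj(c,SO+[0,0,-76]+66*xh+y*yh).round(1).tolist() for y in(-42,-16,42)])
```

```text
[[ 47  48  48  61  70  58  55  55  58  47  50  50  48  48  46  50  56  74  77  76]
 [ 48  45  46  51  48  56  65  53  46  49  49  50  48  45  49  51  57  66  71  71]
 [ 53  47  51  54  46  55  65  63  56  52  48  46  49  47  51  52  53  64  71  77]
 [ 46  48  46  43  45  45  54  66  64  52  48  49  51  49  51  53  52  59  76  78]
 [ 55  47  41  50  47  46  48  54  60  54  47  53  51  51  54  52  51  60  74  78]
 [ 49  48  41  50  47  48  57  50  55  53  46  47  48  51  50  50  54  54  63  64]
 [ 57  51  44  44  52  43  60  63  62  53  58  52  52  51  55  49  50  53  50  55]
 [ 52  50  44  45  40  45  45  53  52  89 177 146  91  60  48  50  49  54  45  53]
 [ 44  45  45  45  50  45  55  53  60 123 171 186 182 104  51  50  52  58  50  53]
 [ 43  41  43  40  52  58  68  61  65 136 176 189 155  89  60  62  53  55  53  51]
 [ 49  50  53  52  49  56  72  77  74 143 178 187 183 172 205 178  95  54  48  51]
 [ 99 149 158 159 156 201 236 240 157 151 182 188 198 181 213 181 100  55  48  52]
 [240 240 225 218 187 177 174 142 111 157 183 184 119  84 164 214 126  51  56  64]
 [ 86  82  86  84  85
[... 671 characters left out ...]
5 143 176 189 170 236 241 175 107 123 107 217 234 236]
 [242 242 242 242 242 242 171 151 179 188 183 235 235 173 125 131 146 199 220 213]
 [243 237 235 227 225 224 172 176 190 192 191 191 191 191 191 190 190 189 186 189]
 [191 192 191 190 189 188 188 189 191 191 189 187 187 188 188 188 165 159 139 132]
 [191 190 189 191 168 159 161 138 133 131 114 104 101  87  76  75  79  80  79  76]]
[[592.0, -80.0, 8.0], [588.0, -78.0, 24.0], [582.0, -76.0, 50.0]]
[[582.0, -80.0, 8.0], [578.0, -78.0, 24.0], [572.0, -75.0, 50.0]]
[[567.0, -77.0, 8.0], [564.0, -75.0, 24.0], [558.0, -73.0, 50.0]]
[[552.0, -74.0, 8.0], [549.0, -73.0, 24.0], [544.0, -70.0, 50.0]]
[[336.3, 184.1], [325.6, 185.1], [301.6, 187.3]]
```

Run:
```python
from fk import *
p,r=tool();u=-r.as_matrix()[:,2]
for n in("top","side"):
    c=load(n+"11.npz");rf=load(n+"0.npz");d=cv2.absdiff(cv2.GaussianBlur(c["color"],(3,3),0),cv2.GaussianBlur(rf["color"],(3,3),0)).max(2)
    a=proj(c,p-99*u);b=proj(c,p-27*u);ax=(b-a)/np.linalg.norm(b-a);nr=np.array([-ax[1],ax[0]]);L=np.linalg.norm(b-a);print(n,a,b,L)
    for k in np.arange(-6,L+3,1.5):
        pts=np.array([a+ax*k+nr*j for j in np.arange(-7,8)],np.float32)
        print(k,cv2.remap(d,pts[None,:,0],pts[None,:,1],cv2.INTER_LINEAR)[0].tolist())
G=(np.array([419.06,173.54,135.64]),R.from_euler('xyz',[3.1412,-.4315,.2726]))
plan(G[0]+G[1].apply([0,0,-90]),G[1],8)
```

```text
top [306.27390168 220.0856701 ] [309.7563682 237.4988594] 17.75800480526014
-6.0 [5, 5, 6, 6, 8, 17, 38, 48, 39, 22, 8, 3, 1, 2, 1]
-4.5 [6, 6, 6, 6, 7, 9, 12, 13, 13, 10, 5, 2, 1, 1, 1]
-3.0 [6, 6, 5, 6, 7, 7, 6, 5, 7, 7, 4, 2, 2, 2, 2]
-1.5 [6, 6, 5, 6, 7, 6, 4, 4, 7, 8, 5, 4, 3, 3, 3]
0.0 [6, 7, 7, 7, 6, 6, 9, 18, 24, 19, 10, 5, 4, 5, 5]
1.5 [5, 6, 7, 6, 5, 5, 11, 26, 38, 29, 12, 4, 4, 4, 4]
3.0 [7, 5, 4, 3, 3, 4, 8, 27, 51, 42, 13, 2, 3, 4, 2]
4.5 [8, 7, 4, 2, 2, 4, 12, 28, 38, 25, 7, 1, 3, 3, 2]
6.0 [8, 7, 4, 3, 3, 5, 13, 28, 35, 25, 9, 1, 2, 3, 3]
7.5 [9, 7, 6, 4, 4, 5, 9, 23, 36, 29, 12, 3, 4, 3, 4]
9.0 [8, 8, 7, 5, 4, 5, 10, 25, 35, 18, 10, 5, 4, 4, 4]
10.5 [8, 7, 6, 4, 3, 5, 14, 28, 34, 15, 14, 13, 5, 4, 3]
12.0 [6, 6, 6, 4, 3, 4, 9, 23, 33, 19, 6, 8, 2, 3, 1]
13.5 [5, 5, 4, 3, 2, 1, 3, 10, 14, 10, 8, 10, 7, 3, 2]
15.0 [5, 5, 4, 4, 5, 13, 20, 22, 24, 28, 42, 59, 54, 29, 8]
16.5 [4, 3, 3, 6, 15, 22, 24, 25, 26, 30, 48, 82, 100, 76, 33]
18.0 [6, 4, 3, 13, 23, 27, 26, 23, 24, 33, 59, 101, 121, 94, 42]
19.5 [7, 5, 6, 23, 36, 36, 29, 33, 44, 61, 87, 116, 120, 77, 35]
side [298.04
[... 774 characters left out ...]

13.5 [2, 4, 3, 3, 2, 22, 44, 50, 34, 17, 4, 4, 4, 3, 5]
15.0 [3, 1, 2, 4, 3, 22, 43, 50, 35, 17, 5, 2, 9, 16, 19]
16.5 [3, 2, 2, 3, 3, 22, 44, 51, 39, 17, 6, 11, 24, 36, 41]
18.0 [4, 3, 1, 1, 3, 20, 41, 48, 34, 13, 18, 32, 40, 48, 51]
19.5 [4, 5, 2, 1, 5, 19, 34, 33, 17, 31, 52, 60, 57, 54, 52]
21.0 [4, 4, 2, 2, 4, 10, 12, 23, 39, 72, 89, 88, 76, 65, 58]
22.5 [4, 2, 4, 14, 32, 44, 58, 68, 81, 97, 105, 106, 97, 84, 70]
24.0 [7, 16, 28, 47, 63, 77, 88, 92, 95, 99, 103, 108, 108, 101, 87]
25.5 [38, 52, 64, 77, 83, 87, 91, 94, 97, 98, 103, 108, 114, 112, 103]
27.0 [72, 72, 71, 76, 85, 87, 91, 95, 99, 101, 105, 108, 111, 112, 112]
8 x [-0.0012, -0.0232, 0.0007, 0.0119, -0.0225, -0.0208] max 23.2
```

```bash
python3 -m crank '[[-0.0012,-0.0232,0.0007,0.0119,-0.0225,-0.0208],[-0.0012,-0.0232,0.0007,0.0119,-0.0225,-0.0208],[-0.0012,-0.0232,0.0007,0.0119,-0.0225,-0.0208],[-0.0012,-0.0232,0.0007,0.0119,-0.0225,-0.0208]]' | head -3
python3 -m crank '[[-0.0012,-0.0232,0.0007,0.0119,-0.0225,-0.0208],[-0.0012,-0.0232,0.0007,0.0119,-0.0225,-0.0208],[-0.0012,-0.0232,0.0007,0.0119,-0.0225,-0.0208],[-0.0012,-0.0232,0.0007,0.0119,-0.0225,-0.0208]]' | head -3
python3 -m crank '[[0,0,0,0,0,0],[0,0,0,0,0,0]]'
python3 - <<'E'
from fk import *
G=(np.array([419.06,173.54,135.64]),R.from_euler('xyz',[3.1412,-.4315,.2726]))
p,r=tool();print((r.inv()*G[1]).as_rotvec(),G[1].inv().apply(G[0]-p))
plan(G[0]+G[1].apply([0,0,-85]),G[1],2)
E
```

```text
time: 25.28
tool_pos: [405.5, 73.5, 222.3]
tcp_rot: [3.137, -0.52, 0.178]
time: 25.78
tool_pos: [383.2, 163.7, 217.2]
tcp_rot: [-3.141, -0.43, 0.271]
time: 26.02
tool_pos: [383.2, 163.0, 217.1]
tcp_rot: [-3.142, -0.431, 0.271]
contact_force: [1.0, 0.3, -1.3]
grip_width: 15.3
finger_force: 30.0
[ 0.00027655  0.00080274 -0.00162166] [-0.09003156 -0.56983402 89.64089156]
2 x [-0.0, -0.0003, 0.0023, 0.0001, 0.0004, -0.0008] max 2.3
```

```bash
python3 -m crank '[[0,-0.0003,0.006,0,0,0],[0,-0.0002,0.006,0,0,0],[0,0,0.006,0,0,0],[0,0,0.006,0,0,0],[0,0,0,0,0,0]]'
python3 -m crank '[[0,0,0.006,0,0,0],[0,0,0.006,0,0,0],[0,0,0,0,0,0]]'
python3 - <<'E'
from fk import *
G=(np.array([419.06,173.54,135.64]),R.from_euler('xyz',[3.1412,-.4315,.2726]))
p,r=tool();print((r.inv()*G[1]).as_rotvec(),G[1].inv().apply(G[0]-p))
E
```

```text
time: 26.65
tool_pos: [392.5, 166.6, 194.8]
tcp_rot: [3.141, -0.43, 0.272]
contact_force: [0.9, -1.0, -2.3]
grip_width: 15.1
finger_force: 30.0
time: 27.02
tool_pos: [397.4, 168.0, 184.1]
tcp_rot: [-3.142, -0.43, 0.271]
contact_force: [1.3, -2.5, -2.7]
grip_width: 15.4
finger_force: 30.0
[ 5.33459882e-05  1.25312091e-03 -1.03784289e-03] [ 0.05923104  0.4680538  53.35493445]
```

```bash
python3 -m crank '[[0,0.0002,0.007,0,0,0],[0,0.0002,0.007,0,0,0],[0,0,0.007,0,0,0],[0,0,0,0,0,0]]' | sed -n 1,4p
python3 -m crank '[[0,0,0.007,0,0,0],[0,0,0.007,0,0,0],[0,0,0.006,0,0,0],[0,0,0,0,0,0]]' | sed -n 1,4p
python3 -m crank '[[0,0,0.004,0,0,0],[0,0,0.003,0,0,0],[0,0,0,0,0,0]]' | sed -n 1,4p
python3 - <<'E'
from fk import *
G=(np.array([419.06,173.54,135.64]),R.from_euler('xyz',[3.1412,-.4315,.2726]))
p,r=tool();print((r.inv()*G[1]).as_rotvec(),G[1].inv().apply(G[0]-p))
E
```

```text
time: 27.52
tool_pos: [405.7, 170.0, 164.7]
tcp_rot: [-3.141, -0.429, 0.271]
contact_force: [0.7, -1.2, -3.3]
time: 28.02
tool_pos: [413.8, 172.2, 146.7]
tcp_rot: [-3.141, -0.43, 0.271]
contact_force: [0.7, -2.0, -1.0]
time: 28.4
tool_pos: [416.8, 173.1, 140.8]
tcp_rot: [-3.141, -0.431, 0.271]
contact_force: [1.1, -1.1, -1.7]
[-5.97192878e-05  8.13575283e-04 -1.13992245e-03] [-0.03159912  0.13999136  5.61164423]
```

```bash
python3 -m crank '[[0,0,0.003,0,0,0],[0,0,0,0,0,0]]' | sed -n 1,4p
python3 -m crank '[[0,0,0.0015,0,0,0],[0,0,0,0,0,0]]' | sed -n 1,4p
python3 -m crank '[[0,0,0.0015,0,0,0],[0,0,0,0,0,0]]' | sed -n 1,4p
python3 -m crank '[[0,0,0.001,0,0,0],[0,0,0,0,0,0]]' | sed -n 1,4p
```

```text
time: 28.65
tool_pos: [418.0, 173.4, 138.1]
tcp_rot: [-3.141, -0.431, 0.271]
contact_force: [0.9, -2.2, -2.1]
time: 28.9
tool_pos: [418.6, 173.5, 136.8]
tcp_rot: [-3.141, -0.431, 0.271]
contact_force: [1.1, -2.1, -1.0]
time: 29.15
tool_pos: [419.2, 173.8, 135.7]
tcp_rot: [-3.142, -0.431, 0.272]
contact_force: [-2.2, -2.7, 3.2]
time: 29.4
tool_pos: [419.5, 173.9, 135.6]
tcp_rot: [3.142, -0.432, 0.272]
contact_force: [-9.4, -6.1, 17.2]
```

```bash
python3 -m crank '[[0,0,0,0,0,0],[0,0,0,0,0,0],[0,0,0,0,0,0],[0,0,0,0,0,0]]' 55
python3 -m crank '[[0,0,-0.015,0,0,0],[0,0,-0.02,0,0,0],[0,0,-0.025,0,0,0],[0,0,-0.025,0,0,0],[0,0,-0.025,0,0,0]]' | head -3
python3 -m crank '[[0,0,-0.02,0,0,0],[0,0,0,0,0,0],[0,0,0,0,0,0]]'
python3 - <<'E'
from fk import *
import sys
np.set_printoptions(linewidth=280,threshold=sys.maxsize)
t=bot.capture("top");s=bot.capture("side")
for n,c in(("top",t),("side",s)):
    np.savez(n+"12.npz",**c);r=load(n+"0.npz");g=cv2.cvtColor(c["color"],cv2.COLOR_BGR2GRAY)
    U,V=proj(c,PO+82*PU).round().astype(int)
    for q in(r,c): print(n,U-7,V-7);print(cv2.cvtColor(q["color"],cv2.COLOR_BGR2GRAY)[V-7:V+7,U-7:U+8])
print(cv2.cvtColor(t["color"],cv2.COLOR_BGR2GRAY)[178:199,322:340])
def blobs(c):
    h=cv2.cvtColor(c["color"],cv2.COLOR_BGR2HSV);red=cv2.inRange(h[185:215,255:285],(0,120,150),(8,255,255))|cv2.inRange(h[185:215,255:285],(170,120,150),(180,255,255))
    w=cv2.inRange(h[180:215,350:385],(0,0,170),(180,60,255));f=lambda m:(lambda M:(round(M['m10']/max(M['m00'],1),1),round(M['m01']/max(M['m00'],1),1),M['m00']))(cv2.moments(m,True));return f(red),f(w)
print(blobs(load("top0.npz")),blobs(t))
E
```

```text
time: 29.9
tool_pos: [419.5, 173.9, 134.4]
tcp_rot: [-3.141, -0.431, 0.271]
contact_force: [0.3, 0.8, 0.3]
grip_width: 48.7
finger_force: 0.0
time: 30.52
tool_pos: [374.8, 161.4, 235.2]
tcp_rot: [-3.141, -0.431, 0.271]
time: 30.9
tool_pos: [367.1, 159.2, 251.9]
tcp_rot: [-3.141, -0.43, 0.271]
contact_force: [-0.9, -1.0, -0.3]
grip_width: 50.8
finger_force: 0.0
top 208 252
[[132 138 136 139  93 119 115 153 136 102  76  54 103 134 127]
 [ 67 126 139 137 120 101  96  73  89 134 113  65 105  97  91]
 [ 41 123 138 128 111  95 112 115 116  79 116  83  83  93  92]
 [ 45  85 129 118 135 182 209 214 215 163 103  76  87  89  90]
 [ 46  38  82 124 194 198 198 195 195 194 177 124  94  89  89]
 [ 43  38  63 177 196 197 195 193 197 195 197 167 110  89  89]
 [ 38  36 110 185 198 196 196 196 194 191 191 167 108  90  91]
 [ 50  50  99 178 195 195 191 191 190 186 187 155 105  92 150]
 [ 51  48  96 175 190 187 185 185 185 185 185 147 103 150 163]
 [ 56  52  50 130 175 183 184 186 186 187 185 117  90 147 163]
 [ 50  50  51  65 133 176 186 187 189 185 144  99  91 152 161]
 [ 52  49  51  53  50  72 121 12
[... 3804 characters left out ...]
69  69  52  65]
 [242 243 242 242 177 109 153 185 186 175 235 173  93 206 180  92  46  57]
 [242 242 242 241 173 116 157 183 183 219 238 171  91 205 184 100  59  58]
 [242 242 242 241 176 123 165 180 184 211 236 170 125 168 211 128  69  61]
 [241 241 240 241 172 137 172 187 180 208 237 171 108 165 212 222 227 230]
 [241 241 240 240 163 141 176 185 172 234 241 171 107 126 109 218 234 236]
 [241 241 241 241 169 152 179 186 182 235 234 170 123 132 144 196 219 212]
 [235 226 222 224 169 176 187 194 190 189 190 188 189 189 187 187 186 189]
 [188 186 185 185 186 187 186 188 187 190 187 188 184 188 165 158 136 133]]
((14.5, 12.5, 83.0), (17.4, 17.5, 495.0)) ((14.5, 12.6, 84.0), (18.1, 18.9, 415.0))
```

Run:
```python
from plant import bot
print(bot.close_job())
```

```text
the job is handed in; nothing more can be done
None
```

The job is handed in at about 31 s and no verdict came back: the last pictures show the lock pin in the tray (leaning on its far wall, its end sticking out over the rim by an estimated 8 mm), the punch back in its rest with its collar seated, the headed pin still in, and the amber bottle and white dish not visibly moved.

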